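# Turn round the UV disinfection tray

## Robot

A 6-joint arm with a two-finger parallel gripper is mounted at the origin on a cart in front of the work surface, level with it; the furniture and walls round the work are solid. World frame = base frame: x ahead of the robot, y to its left, z up, the work surface at z = 0. Lengths are in mm, angles in rad, forces in N, time in s.
With the tool pointing down it reaches from about 300 to 775 mm from the base axis. Payload 14.6 kg.
Tool frame: the origin (TCP) lies between the finger pads; the fingertips stand 22 mm ahead of it and the grasp point (between the pads) lies 3 mm ahead of it (manip.tcp_to_tips is the distance from the TCP to the fingertips, in mm); y points along the fingers, z is the direction in which the jaws open and shut, and the axes are right-handed (so a half turn about y gives the same grasp; the last joint's range is limited). The gripper opens to 94 mm and grips with 3 to 60 N. Pads are 16 mm wide; open, the fingers measure 119 mm over their backs; the gripper's body (75 mm by 177 mm) begins 78 mm behind the grasp point.
Start: joints at [1.084, 0.3, 1.521, -0, 1.321, -0.067], TCP at [224.164, 502.235, 227.446] pointing down, gripper open.
Joint ranges: [-3.03, 3.03], [-0.79, 2.21], [0.23, 2.52], [-1.04, 4.18], [0, 3.07], [-2.55, 2.55]. Speed limits (rad/s): [2.22, 2.22, 2.57, 3.14, 3.14, 3.14].

## Interface

Orientations are given as [roll, pitch, yaw] about the fixed x, y, z axes, in that order (R = Rz(yaw) Ry(pitch) Rx(roll)).
In Python, from cell import manip gives the robot as it stands.
- The arm moves only by the shell command python3 -m jog 'ROWS' [OPENING] [FORCE]. ROWS is JSON, one flat list of numbers, 6 for each row, row after row: the shift along the tool's x, y, z in mm, then the turn, a rotation vector about the tool's x, y, z in degrees. A call has 1 to 10 rows; each row is the pose to reach, as a shift and turn from the pose commanded when the call began, along the tool's axes at that moment; what a row does not reach only later rows make up. A row lasts 1/12 s, in which the tool goes at most 41.7 mm and 7.16 degrees, less where a joint would pass 70% of its speed; a pose out of reach is approached as far as the arm can. A call with a gripper value outside its range is refused whole. OPENING is the finger opening in mm, from 0 to 94, set as the call begins (- or left out, the last holds). The fingers move at their own pace and stop on an object; FORCE is the grip in N (left out, the last holds). Time passes only in rows, so rows that repeat a pose let the fingers close. It gives the time, the measured TCP pose, the force and the opening at its end, in the units of the state.
- manip.read_state(): the state, without advancing time (a new reading comes with each control period).
- manip.camera(name): name is "scene" or "top" or "wrist"; returns a dict with "img" (384x512x3 uint8, red, green, blue), "intrinsics" (3x3 intrinsics, pixels), "origin" and "orientation" of the camera in the world. Camera axes: x right, y down, z forward; pixel columns grow to the right and rows downward; lengths in mm; the calibration is good to about 2 mm. A picture is of the moment at which its call begins. There is no depth.
- manip.sign_off(): hands the job in, once; it reports no verdict.
Trained networks look in a picture, given as the dict that the camera call returned (one of the last four; its "shot" number tells which), for a name from the list of things; names that differ only in an ending like _2 or _b are one class to them, and where a whole thing is asked for, a point or a joint stands for the part that bears it (a point fixed in the world has none). Each returns a list of dicts, best first, with "score" (0 to 1); they miss things now and then, are a little off and sometimes report something else, mostly with a low value. They report only what shows in the picture. A call takes as long as a camera call.
- manip.masks_of(thing, picture): "pixels" (384x512 bool, what is visible of it) and "xy" ([column, row] in pixels, amid what is visible of it).
- manip.tip_of(thing, picture): "xy" ([column, row] in pixels: a listed point, or the origin of a listed thing).
The state is a dict: "clock": time; "joints": joint angles; "qd": joint speeds; "effort": joint torques, N m; "eef_pos": TCP position; "eef_rot": TCP orientation; "wrist_force": force on the tool from outside, world axes, zero at the start; "moment": the same for the moment, N m; "finger_gap": finger opening in mm.
Only numpy, scipy, OpenCV 4.12 (cv2) and the standard library are available. Lean on these libraries where they do the work, as an engineer would, in place of code of your own. Each camera call takes 0.05 s, during which the arm holds its last target.

## Task

Lift the lid of the clean case back until it rests on its stop, and press the release button of the UV disinfection unit so that its tray pops out. Move every disinfected device out of the tray into the case before any used one goes in, then lay the used devices from the worktop (finger clip, thermometer and meter, whichever are there) in the tray side by side, flat with nothing stacked, and push the tray home until it clicks and stays. Shut the case lid once the clean devices are in, never put a used device in the case, and leave everything else on the worktop where it stands.

Things in the scene. Friction and masses are not known exactly. Their poses are not given: they have to be found in the camera images.
- uv_unit: UV disinfection unit, a low white box 158 (x) x 230 (y) x 84 mm high, fixed to the worktop. Origin: centre of its underside; x points to its back, its front looks to -x, z up. The tray is the only opening, behind a grey front panel that stands 10 mm proud of the front edge (x = -79 mm). Lets nothing in from above while the tray is home.
- uv_tray (a joint): How far the tray has slid out, m, towards the unit's -x: 0 home and latched, 0.145 fully out; it can be pushed to -0.004, and catches about 1 mm past home. A damped spring always pushes it out (6 N at home, 3 N fully out): it pops out in about 1 s and stays out. The catch resists over the last 15 mm: pushing home slowly takes 8 to 14 N, then the latch holds it.
- tray_floor (a point): Centre of the tray floor's top, 20 mm above the worktop; moves with the tray, axes as the unit. Clear floor 145 (x) x 200 (y) mm; side and back rims rise 10 mm above it, the front panel 60 mm. Fully out, all of it is open from above, save for a steel latch tongue over the left rim at the front (x -72 to -30, y 95 to 105 mm, 42 mm above the floor). Things up to 37 mm high pass into the unit.
- tray_front (a point): middle of the outer face of the tray's front panel, 45 mm above the worktop; moves with the tray; push here along the unit's +x. The panel is 230 mm wide, flat, from 7 to 80 mm above the worktop.
- uv_release (a joint): travel of the release button in m: 0 = up, 0.008 = fully pressed. Sprung: 1.5 N to start, 4.2 N at the bottom; the latch lets go at about 5 mm. It dips and springs up again by itself as the tray clicks home.
- release_top (a point): centre of the top of the release button, a round grey cap of 22 mm diameter on top of the unit near its front left corner, 95 mm above the worktop when up; press it straight down.
- clean_case: clean case, a grey box 160 (x) x 140 (y) x 50 mm high without its lid, walls 5 mm, fixed to the worktop. Origin: centre of its underside; x points to its back (hinge side), z up. Inside it is 150 x 130 mm; the lined floor is 8 mm above the worktop, the rim 50 mm.
- case_lid (a joint): angle of the case lid in rad: 0 = shut, 1.75 = open, leaning back on its stop. The lid (160 x 140 x 12 mm, 0.2 kg) is hinged along the back rim, swings up and back, falls softly shut from below about 1.5 and rests on the stop by its weight above that. Lifting the handle takes about 1 N.
- lid_hinge (a point): middle of the lid's hinge line on the case's back rim; fixed to the case; the hinge line runs along the case's y.
- lid_handle (a point): Middle of the grip of the lid's carrying handle, a round bar 10 mm thick, 80 mm long along the case's y, 40 mm in front of the lid's front edge, 200 mm from the hinge line, 56 mm above the worktop when shut; moves with the lid. The loop between bar and case is empty, so a finger fits in; pinched from above across the case's x, the bar turns between the fingers.
- clip_clean: disinfected finger-clip oximeter, 58 (x) x 32 (y) x 31 mm high, white over blue, lying in the tray at the start (hidden while the tray is home); may be absent. Origin: centre of its underside; take it across its y.
- thermo_clean: disinfected stick thermometer, white and grey, 19 (x) x 123 (y) x 11 mm high, lying in the tray at the start (hidden while the tray is home); may be absent. Origin: centre of its underside; take it across its x.
- clip_used: used finger-clip oximeter, same model as clip_clean, lying on the worktop to the left of the tray at the start; may be absent. Origin: centre of its underside.
- thermo_used: used stick thermometer, same model as thermo_clean, lying on the worktop to the left of the tray at the start; may be absent. Origin: centre of its underside.
- meter_used: used hand-held glucose meter, white, 93 (x) x 52 (y) x 20 mm high, lying on the worktop to the left of the tray at the start; may be absent. Origin: centre of its underside; take it across its y.
- gauze_roll: bystander: upright white gauze roll, 44 mm across, 68 mm high, near the front, to the left of where the tray comes out; origin under its centre.
- specimen_cup: bystander: specimen cup with a red screw lid, 62 mm across, 72 mm high, near the front between tray and case; origin under its centre.
- stamp: bystander: round-handled rubber stamp standing to the left of the unit, 25 x 46 x 60 mm; origin under its centre.

How it is judged (in metres and radians):
On the way, in this order (a step that is already met when the one before it is completed fails the run):
1. the case lid rests open on its stop and the tray has popped fully out (value of joint case_lid above 1.68 rad and value of joint uv_tray above 0.135 m), for 0.2 s.
2. every disinfected device lies in the clean case, let go (x of clip_clean in the frame of clean_case between -0.075 and 0.075 m and y of clip_clean in the frame of clean_case between -0.065 and 0.065 m and z of clip_clean in the frame of clean_case between 0 and 0.045 m and contact force between the fingers and clip_clean below 0.1 N and linear speed of each of clip_clean, thermo_clean below 0.05 m/s and x of thermo_clean in the frame of clean_case between -0.075 and 0.075 m and y of thermo_clean in the frame of clean_case between -0.065 and 0.065 m and z of thermo_clean in the frame of clean_case between 0 and 0.045 m and contact force between the fingers and thermo_clean below 0.1 N), for 0.2 s.
3. every used device lies flat (either way up) and unstacked on the floor of the open tray, let go (value of joint uv_tray above 0.1 m and x of clip_used in the frame of tray_floor between -0.072 and 0.072 m and y of clip_used in the frame of tray_floor between -0.1 and 0.1 m and contact force between the fingers and clip_used below 0.1 N and linear speed of each of clip_used, thermo_used, meter_used below 0.05 m/s and ((z of clip_used in the frame of tray_floor between -0.004 and 0.006 m and angle between clip_used's own z axis and vertical below 0.25 rad) or (z of clip_used in the frame of tray_floor between 0.026 and 0.037 m and angle between clip_used's own z axis and vertical above 2.89 rad)) and x of thermo_used in the frame of tray_floor between -0.072 and 0.072 m and y of thermo_used in the frame of tray_floor between -0.1 and 0.1 m and contact force between the fingers and thermo_used below 0.1 N and ((z of thermo_used in the frame of tray_floor between -0.004 and 0.006 m and angle between thermo_used's own z axis and vertical below 0.25 rad) or (z of thermo_used in the frame of tray_floor between 0.006 and 0.017 m and angle between thermo_used's own z axis and vertical above 2.89 rad)) and x of meter_used in the frame of tray_floor between -0.072 and 0.072 m and y of meter_used in the frame of tray_floor between -0.1 and 0.1 m and contact force between the fingers and meter_used below 0.1 N and ((z of meter_used in the frame of tray_floor between -0.004 and 0.006 m and angle between meter_used's own z axis and vertical below 0.25 rad) or (z of meter_used in the frame of tray_floor between 0.015 and 0.026 m and angle between meter_used's own z axis and vertical above 2.89 rad))), for 0.2 s.
At the end, for the whole second after the job is handed in: Tray latched home within 3 mm, button up within 2 mm, case lid shut within 0.05 rad; each disinfected device inside the case; each used device on the tray floor (under 6 mm off it, tilt under 0.25 rad, either way up); all at rest and let go (value of joint uv_tray below 0.003 m and value of joint uv_release below 0.002 m and value of joint case_lid below 0.05 rad and x of clip_clean in the frame of clean_case between -0.075 and 0.075 m and y of clip_clean in the frame of clean_case between -0.065 and 0.065 m and z of clip_clean in the frame of clean_case between 0 and 0.045 m and linear speed of each of clip_clean, thermo_clean, clip_used, thermo_used, meter_used below 0.05 m/s and x of thermo_clean in the frame of clean_case between -0.075 and 0.075 m and y of thermo_clean in the frame of clean_case between -0.065 and 0.065 m and z of thermo_clean in the frame of clean_case between 0 and 0.045 m and x of clip_used in the frame of tray_floor between -0.072 and 0.072 m and y of clip_used in the frame of tray_floor between -0.1 and 0.1 m and ((z of clip_used in the frame of tray_floor between -0.004 and 0.006 m and angle between clip_used's own z axis and vertical below 0.25 rad) or (z of clip_used in the frame of tray_floor between 0.026 and 0.037 m and angle between clip_used's own z axis and vertical above 2.89 rad)) and x of thermo_used in the frame of tray_floor between -0.072 and 0.072 m and y of thermo_used in the frame of tray_floor between -0.1 and 0.1 m and ((z of thermo_used in the frame of tray_floor between -0.004 and 0.006 m and angle between thermo_used's own z axis and vertical below 0.25 rad) or (z of thermo_used in the frame of tray_floor between 0.006 and 0.017 m and angle between thermo_used's own z axis and vertical above 2.89 rad)) and x of meter_used in the frame of tray_floor between -0.072 and 0.072 m and y of meter_used in the frame of tray_floor between -0.1 and 0.1 m and ((z of meter_used in the frame of tray_floor between -0.004 and 0.006 m and angle between meter_used's own z axis and vertical below 0.25 rad) or (z of meter_used in the frame of tray_floor between 0.015 and 0.026 m and angle between meter_used's own z axis and vertical above 2.89 rad))); the robot touches nothing.
It fails at once if a used device is put into the clean case ((x of clip_used in the frame of clean_case between -0.075 and 0.075 m and y of clip_used in the frame of clean_case between -0.065 and 0.065 m and z of clip_used in the frame of clean_case between 0 and 0.045 m) or (x of thermo_used in the frame of clean_case between -0.075 and 0.075 m and y of thermo_used in the frame of clean_case between -0.065 and 0.065 m and z of thermo_used in the frame of clean_case between 0 and 0.045 m) or (x of meter_used in the frame of clean_case between -0.075 and 0.075 m and y of meter_used in the frame of clean_case between -0.065 and 0.065 m and z of meter_used in the frame of clean_case between 0 and 0.045 m)).
It fails at once if the gauze roll is moved more than 30 mm (distance of gauze_roll from where it was at the start of the episode above 0.03 m).
It fails at once if the specimen cup is moved more than 30 mm (distance of specimen_cup from where it was at the start of the episode above 0.03 m).
It fails at once if the stamp is moved more than 30 mm (distance of stamp from where it was at the start of the episode above 0.03 m).
Of clip_clean, thermo_clean only 1 to 2 are there at a start; the rules pass over those that are not, and their reading is None.
Of clip_used, thermo_used, meter_used only 2 to 3 are there at a start; the rules pass over those that are not, and their reading is None.
At some moment in a run one of clip_used, thermo_used, meter_used may be knocked a few centimetres aside while the robot is not near it.
Once in a run the grip may slacken for a moment while it holds something.
It also fails if it takes over 210 s, if anything falls off the work surface, if the arm or the gripper's body presses on something with over 40 N, if the wrist force passes 120 N, or if a joint passes its speed limit or range.

## Working session

There is one attempt and no reset: what is moved stays moved. The work goes in short steps, Python scripts to look and compute and a shell command to move; the robot and the scene stay as the last step left them, time stands still between calls to the robot, and variables do not carry over. Pictures are saved under pics/ and viewed, and the job is handed in when it is done.

```bash
ls; mkdir -p pics
python3 - <<'E'
from cell import manip
import cv2
s=manip.read_state()
for k,v in s.items(): print(k,v)
for n in ["scene","top","wrist"]:
    c=manip.camera(n)
    print(n,c["intrinsics"],c["origin"],c["orientation"],c["shot"])
    cv2.imwrite(f"pics/a_{n}.png",c["img"][:,:,::-1])
E
```

```text
pics
clock 0.0
joints [ 1.08439283e+00  3.00463576e-01  1.52157937e+00 -5.26732330e-06
  1.32071604e+00 -6.66175223e-02]
qd [-6.39198329e-04 -1.80419678e-03  4.22503361e-05  1.89919560e-03
  2.11769123e-03  9.27700560e-04]
effort [-3.63433232e-03 -5.31800151e+01 -3.52734053e+01  7.06392643e-02
  2.44160666e-02 -6.64644745e-05]
eef_pos [224.06042954 502.02761332 226.89117237]
eef_rot [-1.57196041e+00  7.25499474e-05 -4.19784713e-01]
wrist_force [-0.20994698 -0.25818663  0.10323098]
moment [ 0.00836014 -0.0195154  -0.01190141]
finger_gap 93.67549168847246
scene [[442.40919216   0.         257.95560657]
 [  0.         442.40919216 197.74012221]
 [  0.           0.           1.        ]] [ 125.09037167 -562.52698351  873.36280244] [-2.3847049  -0.0037691  -0.68053585] 1
top [[455.93018045   0.         259.95090312]
 [  0.         455.93018045 188.3820093 ]
 [  0.           0.           1.        ]] [ 319.32498943    6.77519502 1272.43687709] [-2.92720961e+00  1.55981555e-03 -1.59118825e+00] 2
wrist [[328.43333794   0.         255.31285097]
 [  0.         328.43333794 198.46705076]
 [  0.           0.           1.        ]] [149.87108497 534.65685839 384.26816951] [2.85664953e+00 1.10013719e-05 1.15103031e+00] 3
```

View pics/a_scene.png

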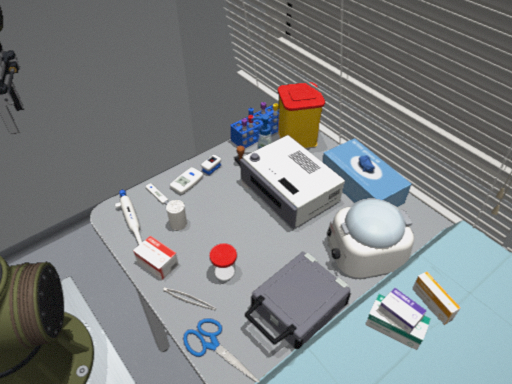

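View pics/a_top.png

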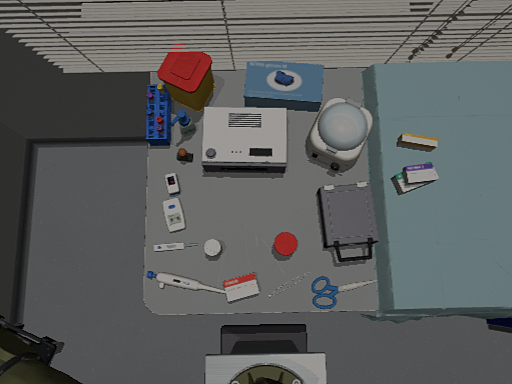

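View pics/a_wrist.png

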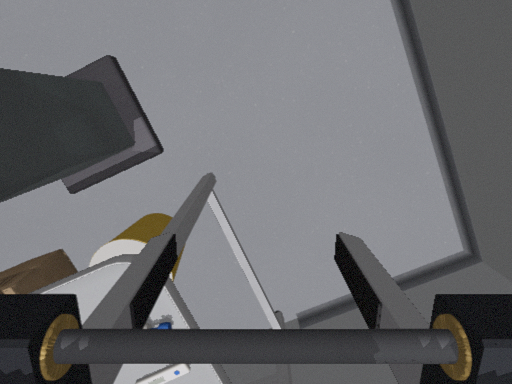

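```bash
cat > h.py <<'E'
from cell import manip
import numpy as np, cv2
from scipy.spatial.transform import Rotation as Rn
def Rm(rpy): return Rn.from_euler('xyz',rpy).as_matrix()
def cam(n,save=None):
    c=manip.camera(n)
    if save: cv2.imwrite(f"pics/{save}.png",c["img"][:,:,::-1])
    return c
def proj(c,P):
    P=np.atleast_2d(P); R=Rm(c["orientation"]); q=(P-np.array(c["origin"]))@R
    uv=q@np.array(c["intrinsics"]).T
    return uv[:,:2]/uv[:,2:]
def ray(c,xy,z):
    K=np.array(c["intrinsics"]);d=Rm(c["orientation"])@np.linalg.solve(K,[xy[0],xy[1],1]);o=np.array(c["origin"])
    return o+d*(z-o[2])/d[2]
def tip(name,c,z,k=1):
    return [(round(t["score"],2),np.round(ray(c,t["xy"],z),1).tolist()) for t in manip.tip_of(name,c)[:k]]
def maskrect(name,c,z,k=0,show=True):
    m=manip.masks_of(name,c)
    if len(m)<=k: return None
    m=m[k]; cnts,_=cv2.findContours(m["pixels"].astype(np.uint8),cv2.RETR_EXTERNAL,cv2.CHAIN_APPROX_NONE)
    ct=max(cnts,key=cv2.contourArea)[:,0,:]
    W=np.array([ray(c,p,z)[:2] for p in ct])
    (cx,cy),(w,h),a=cv2.minAreaRect(W.astype(np.float32))
    if h>w: w,h,a=h,w,a+90
    return dict(score=round(m["score"],2),c=(round(cx,1),round(cy,1)),long=round(w,1),short=round(h,1),ang=round((a+90)%180-90,1),n=int(m["pixels"].sum()))
def st():
    s=manip.read_state(); R=Rm(s["eef_rot"])
    print("t%.2f"%s["clock"],"pos",np.round(s["eef_pos"],1),"rot",np.round(s["eef_rot"],3),"F",np.round(s["wrist_force"],1),"gap",round(s["finger_gap"],1),"j",np.round(s["joints"],2))
    return s
def delta(target,yaw=None,s=None):
    """shift in tool axes & turn (deg, rotvec tool) from the measured pose to TCP target, pointing down with yaw (deg)"""
    s=s or manip.read_state(); R=Rm(s["eef_rot"])
    d=R.T@(np.array(target)-np.array(s["eef_pos"]))
    if yaw is not None:
        T=Rn.from_euler('xyz',[-np.pi/2,0,np.deg2rad(yaw)]).as_matrix()
        rv=np.rad2deg(Rn.from_matrix(R.T@T).as_rotvec())
        return np.round(d,1),np.round(rv,1)
    return np.round(d,1)
E
python3 - <<'E'
from h import *
for n in ["top","scene"]:
    c=cam(n); print(n)
    for name,z in [("release_top",95),("tray_front",45),("lid_handle",56),("lid_hinge",50),("uv_unit",0),("clean_case",0),("clip_used",0),("thermo_used",0),("meter_used",0),("gauze_roll",0),("specimen_cup",0),("stamp",0)]:
        print(name,tip(name,c,z,2))
    for name,z in [("clip_used",31),("thermo_used",11),("meter_used",20),("uv_unit",84),("case_lid",62),("gauze_roll",68),("specimen_cup",72),("stamp",60)]:
        print(name,maskrect(name,c,z))
E
```

```text
top
release_top [(0.44, [680.8, 133.3, 95.0])]
tray_front [(0.91, [642.4, 49.0, 45.0]), (0.6, [494.6, -223.6, 45.0])]
lid_handle [(0.57, [394.9, -247.6, 56.0])]
lid_hinge [(0.81, [590.9, -222.4, 50.0])]
uv_unit [(0.94, [725.6, 49.0, 0.0])]
clean_case [(0.82, [511.6, -226.2, 0.0]), (0.51, [610.1, 245.1, 0.0])]
clip_used [(0.77, [606.7, 251.0, 0.0])]
thermo_used [(0.73, [441.3, 246.3, 0.0])]
meter_used [(0.74, [528.8, 244.4, 0.0]), (0.51, [598.8, -228.4, 0.0])]
gauze_roll [(0.81, [421.9, 137.5, 0.0]), (0.31, [518.8, -238.4, 0.0])]
specimen_cup [(0.71, [422.9, -56.8, 0.0])]
stamp [(0.68, [693.3, 228.4, 0.0])]
clip_used {'score': 0.82, 'c': (609.3, 249.8), 'long': 60.2, 'short': 32.1, 'ang': 12.3, 'n': 233}
thermo_used {'score': 0.79, 'c': (435.9, 251.6), 'long': 99.3, 'short': 19.2, 'ang': -86.4, 'n': 230}
meter_used {'score': 0.68, 'c': (523.6, 245.6), 'long': 92.4, 'short': 51.0, 'ang': 15.8, 'n': 569}
uv_unit {'score': 0.77, 'c': (716.4, 45.7), 'long': 228.0, 'short': 187.7, 'ang': 87.8, 'n': 5328}
case_lid {'score': 0.66, 'c': (487.9, -233.4), 'long': 207.5, 'short': 143.8, 'ang': 4
[... 882 characters left out ...]
1, 0.0])]
stamp [(0.69, [676.7, 93.7, 0.0]), (0.55, [706.2, 215.8, 0.0])]
clip_used {'score': 0.75, 'c': (607.3, 237.5), 'long': 71.7, 'short': 50.8, 'ang': 10.9, 'n': 261}
thermo_used {'score': 0.7, 'c': (436.3, 253.3), 'long': 88.3, 'short': 20.3, 'ang': -87.4, 'n': 167}
meter_used None
uv_unit {'score': 0.68, 'c': (705.3, 23.3), 'long': 279.3, 'short': 214.2, 'ang': 88.8, 'n': 5807}
case_lid {'score': 0.72, 'c': (417.8, 206.1), 'long': 87.3, 'short': 19.0, 'ang': -85.1, 'n': 175}
gauze_roll {'score': 0.59, 'c': (417.2, 108.9), 'long': 96.7, 'short': 42.9, 'ang': 65.8, 'n': 471}
specimen_cup None
stamp {'score': 0.55, 'c': (419.8, 116.1), 'long': 99.5, 'short': 43.2, 'ang': 65.8, 'n': 490}
```

Run:
```python
from h import *
print(delta([380,-130,230],-85)); print(delta([391,-245,230],-85))
```

```text
(array([ 400. ,   -2.5, -513.8]), array([-0. , 60.9, -0. ]))
(array([ 456.9,   -2.5, -614.4]), array([-0. , 60.9, -0. ]))
```

```bash
python3 -m jog '[23,0,-31,0,0,0, 46,0,-61,0,0,0, 69,0,-92,0,0,0, 92,0,-123,0,0,0, 115,0,-154,0,0,0, 138,0,-184,0,0,0, 161,0,-215,0,0,0, 184,0,-246,0,0,0, 207,0,-276,0,0,0, 230,0,-307,0,0,0]' 94 20
python3 -m jog '[23,0,-31,0,6,0, 46,0,-61,0,12,0, 69,0,-92,0,18,0, 92,0,-123,0,24,0, 115,0,-154,0,30,0, 138,0,-184,0,36,0, 161,0,-215,0,42,0, 184,0,-246,0,48,0, 207,0,-276,0,54,0, 227,0,-307,0,61,0]'
python3 - <<'E'
from h import *
st()
c=cam("wrist","b_wrist")
print(tip("lid_handle",c,56,2),tip("lid_hinge",c,50,2)); print(maskrect("lid_handle",c,56))
print(st()["clock"])
E
```

```text
clock: 3.08
eef_pos: [309.0, 126.5, 227.7]
eef_rot: [-1.57, -0.001, -0.419]
wrist_force: [1.0, 0.6, 0.0]
finger_gap: 94.2
clock: 3.92
eef_pos: [391.3, -246.9, 227.5]
eef_rot: [-1.57, -0.0, -1.49]
wrist_force: [0.6, 1.0, 0.4]
finger_gap: 94.1
t3.92 pos [ 391.3 -246.9  227.5] rot [-1.57 -0.   -1.49] F [0.6 1.  0.4] gap 94.1 j [-0.64  0.1   1.76  0.    1.28 -0.72]
[(0.88, [392.7, -244.1, 56.0]), (0.19, [492.3, -224.6, 56.0])] [(0.95, [589.2, -229.4, 50.0])]
{'score': 0.86, 'c': (493.8, -235.8), 'long': 211.3, 'short': 140.9, 'ang': 4.6, 'n': 22600}
t4.12 pos [ 391.  -244.9  227.1] rot [-1.571e+00  1.000e-03 -1.485e+00] F [ 0.  -0.5 -0. ] gap 93.9 j [-0.64  0.1   1.76  0.    1.28 -0.73]
4.1167
```

View pics/b_wrist.png

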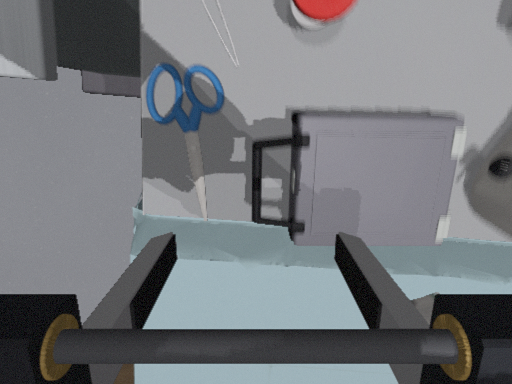

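```bash
python3 -m jog '[1,15,2,0,0,0, 1,35,2,0,0,0, 1,55,2,0,0,0, 1,75,2,0,0,0, 1,95,2,0,0,0, 1,100,2,0,0,0, 1,105,2,0,0,0, 1,105,2,0,0,0]' 32 20
python3 - <<'E'
from h import *
c=cam("wrist","b2_wrist")
print(tip("lid_handle",c,56,2)); st()
E
```

```text
clock: 4.78
eef_pos: [393.4, -244.9, 122.6]
eef_rot: [-1.571, 0.0, -1.483]
wrist_force: [-0.5, 0.3, 0.6]
finger_gap: 43.9
[(0.81, [395.7, -244.5, 56.0])]
t4.88 pos [ 393.7 -245.5  123.5] rot [-1.570e+00 -1.000e-03 -1.484e+00] F [-0.8  0.1 -0.1] gap 36.2 j [-0.64  0.23  1.87  0.    1.04 -0.72]
```

View pics/b2_wrist.png

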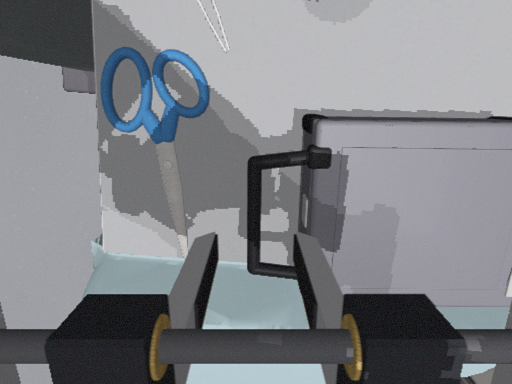

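```bash
python3 -m jog '[0,15,0,0,0,0, 0,30,0,0,0,0, 0,45,0,0,0,0, 0,58,0,0,0,0, 0,64,0,0,0,0, 0,64,0,0,0,0]' 32 10
python3 -m jog '[0,0,0,0,0,0, 0,0,0,0,0,0, 0,0,0,0,0,0, 0,0,0,0,0,0, 0,0,0,0,0,0]' 0 10
python3 - <<'E'
from h import *
s=st()
# arc waypoints in tool frame from actual
R=Rm(s["eef_rot"]); u=np.array([np.cos(np.deg2rad(4.3)),np.sin(np.deg2rad(4.3)),0]);z=np.array([0,0,1.])
r=np.hypot(196.5,6); a0=np.arctan2(6,196.5)
hin=None
import numpy as np
def pos(a,r=200,hz=50,zh=56): 
    t=a+np.arcsin((zh-hz)/r); return -r*np.cos(t)*u+r*np.sin(t)*z
for a in [.1,.2,.35,.5,.65,.8,.95,1.1,1.25,1.4,1.5,1.6,1.7]:
    print(a,np.round(R.T@(pos(a)-pos(0)),1))
E
```

```text
clock: 5.38
eef_pos: [393.2, -245.4, 58.2]
eef_rot: [-1.571, 0.0, -1.484]
wrist_force: [-0.5, 0.0, -0.6]
finger_gap: 32.0
clock: 5.8
eef_pos: [392.3, -245.8, 59.0]
eef_rot: [-1.573, -0.0, -1.484]
wrist_force: [-11.8, -2.6, 8.7]
finger_gap: 9.8
t5.80 pos [ 392.3 -245.8   59. ] rot [-1.573 -0.    -1.484] F [-11.8  -2.6   8.7] gap 9.8 j [-0.64  0.34  1.92 -0.    0.89 -0.72]
0.1 [  0.  -19.9   1.6]
0.2 [  0.1 -39.6   5.1]
0.35 [  0.2 -68.2  14. ]
0.5 [  0.3 -95.2  27.1]
0.65 [   0.5 -119.9   44.1]
0.8 [   0.8 -141.7   64.6]
0.95 [   1.  -160.3   88.1]
1.1 [   1.4 -175.1  114.2]
1.25 [   1.7 -185.9  142.1]
1.4 [   2.  -192.4  171.4]
1.5 [   2.3 -194.3  191.3]
1.6 [   2.5 -194.1  211.3]
1.7 [   2.7 -192.   231.2]
```

```bash
python3 -m jog '[0,-20,0,0,0,0, 0,-40,4,0,0,0, 0,-59,9,0,0,0, 0,-77,17,0,0,0, 0,-95,26,0,0,0, 0,-112,37,0,0,0, 0,-127,50,0,0,0, 0,-142,63,0,0,0, 0,-154,79,0,0,0, 0,-165,95,0,0,0]' 0 15
python3 - <<'E'
from h import *
st()
E
```

```text
clock: 6.63
eef_pos: [488.3, -237.8, 225.3]
eef_rot: [-1.57, -0.002, -1.485]
wrist_force: [1.2, -5.4, -3.4]
finger_gap: 9.5
t6.63 pos [ 488.3 -237.8  225.3] rot [-1.57  -0.002 -1.485] F [ 1.2 -5.4 -3.4] gap 9.5 j [-0.52  0.29  1.54 -0.    1.31 -0.61]
```

```bash
python3 -m jog '[0,-10,18,0,0,0, 0,-18,36,0,0,0, 0,-23,56,0,0,0, 0,-27,75,0,0,0, 0,-29,95,0,0,0, 0,-29,115,0,0,0, 0,-28,125,0,0,0, 0,-27,135,0,0,0, 0,-26,139,0,0,0, 0,-26,139,0,0,0]' 0 15
python3 - <<'E'
from h import *
st(); c=cam("scene","c_scene")
E
```

```text
clock: 7.47
eef_pos: [627.3, -226.0, 250.4]
eef_rot: [-1.569, -0.002, -1.485]
wrist_force: [1.3, -5.3, 3.9]
finger_gap: 9.3
t7.47 pos [ 627.3 -226.   250.4] rot [-1.569 -0.002 -1.485] F [ 1.3 -5.3  3.9] gap 9.3 j [-0.4   0.55  1.11 -0.    1.47 -0.49]
```

View pics/c_scene.png

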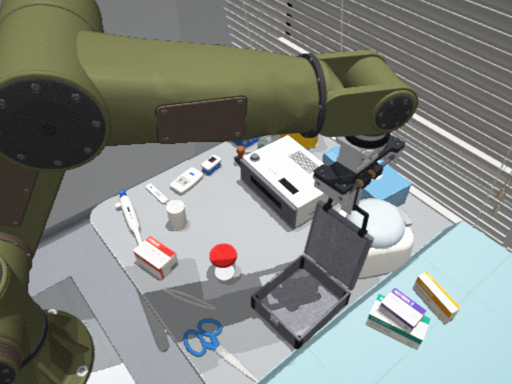

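```bash
python3 -m jog '[0,0,0,0,0,0, 0,0,0,0,0,0, 0,0,0,0,0,0, 0,-10,0,0,0,0, 0,-25,0,0,0,0, 0,-40,0,0,0,0, 0,-60,0,0,0,0, 0,-60,0,0,0,0]' 40 15
python3 - <<'E'
from h import *
st()
c=cam("top","d_top"); print(tip("release_top",c,95,2),tip("lid_handle",c,250,1))
c=cam("scene"); print(tip("release_top",c,95,2))
print(delta([680,60,310],-85)); print(delta([682,134,220],-85))
E
```

```text
clock: 8.18
eef_pos: [626.9, -225.4, 314.3]
eef_rot: [-1.566, -0.003, -1.484]
wrist_force: [1.3, 0.5, 0.9]
finger_gap: 39.9
t8.18 pos [ 626.9 -225.4  314.3] rot [-1.566 -0.003 -1.484] F [1.3 0.5 0.9] gap 39.9 j [-0.4   0.53  1.    0.    1.6  -0.49]
[(0.63, [683.6, 134.6, 95.0]), (0.58, [506.0, 228.6, 95.0])] [(0.41, [624.3, 189.1, 250.0])]
[(0.46, [680.4, 136.3, 95.0])]
(array([-279.5,   -1.7,   78.2]), array([ 0.1, -0.1, -0.1]))
(array([-353. ,   88.4,   86.7]), array([ 0.1, -0.1, -0.1]))
```

View pics/d_top.png

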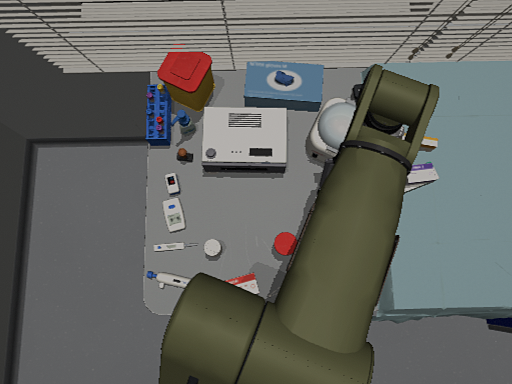

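```bash
python3 -m jog '[-35,0,9,0,0,0, -70,0,17,0,0,0, -106,0,26,0,0,0, -141,0,35,0,0,0, -176,20,43,0,0,0, -212,40,52,0,0,0, -247,60,61,0,0,0, -282,70,70,0,0,0, -318,80,78,0,0,0, -353,88,87,0,0,0]' 0 15
python3 -m jog '[0,30,0,0,0,0, 0,60,0,0,0,0, 0,60,0,0,0,0]'
python3 - <<'E'
from h import *
st()
c=cam("wrist","e_wrist"); print(tip("release_top",c,95,2)); print(maskrect("uv_release",c,95))
E
```

```text
clock: 9.27
eef_pos: [682.1, 135.7, 219.5]
eef_rot: [-1.573, -0.0, -1.484]
wrist_force: [0.1, 0.6, 0.2]
finger_gap: 0.2
clock: 9.52
eef_pos: [680.0, 134.2, 153.9]
eef_rot: [-1.582, -0.001, -1.483]
wrist_force: [-0.3, -0.6, -1.1]
finger_gap: 0.6
t9.52 pos [680.  134.2 153.9] rot [-1.582e+00 -1.000e-03 -1.483e+00] F [-0.3 -0.6 -1.1] gap 0.6 j [ 0.14  0.69  1.12 -0.    1.34  0.05]
[(0.86, [680.6, 137.2, 95.0])]
{'score': 0.97, 'c': (681.4, 137.5), 'long': 21.5, 'short': 20.3, 'ang': -84.7, 'n': 726}
```

View pics/e_wrist.png

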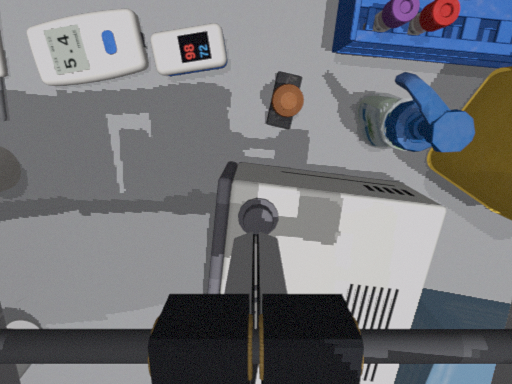

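```bash
python3 -m jog '[-3,15,0,0,0,0, -3,30,0,0,0,0, -3,36,0,0,0,0, -3,40,0,0,0,0, -3,44,0,0,0,0, -3,47,0,0,0,0, -3,50,0,0,0,0, -3,50,0,0,0,0]'
python3 - <<'E'
from h import *
st()
E
python3 -m jog '[0,-20,0,0,0,0, 0,-50,0,0,0,0, 0,-90,0,0,0,0, 0,-120,0,0,0,0, 0,-150,0,0,0,0, 0,-150,0,0,0,0]' 94 15
python3 - <<'E'
from h import *
st(); c=cam("top","f_top")
E
```

```text
clock: 10.33
eef_pos: [682.6, 136.7, 111.7]
eef_rot: [-1.57, 0.0, -1.485]
wrist_force: [-0.1, 0.9, 0.1]
finger_gap: 0.7
t10.33 pos [682.6 136.7 111.7] rot [-1.57   0.    -1.485] F [-0.1  0.9  0.1] gap 0.7 j [ 0.15  0.73  1.16 -0.    1.26  0.06]
clock: 10.83
eef_pos: [683.6, 137.1, 269.2]
eef_rot: [-1.561, 0.001, -1.484]
wrist_force: [0.3, -0.5, 0.8]
finger_gap: 37.1
t10.83 pos [683.6 137.1 269.2] rot [-1.561e+00  1.000e-03 -1.484e+00] F [ 0.3 -0.5  0.8] gap 37.1 j [0.15 0.62 0.97 0.   1.54 0.06]
```

View pics/f_top.png

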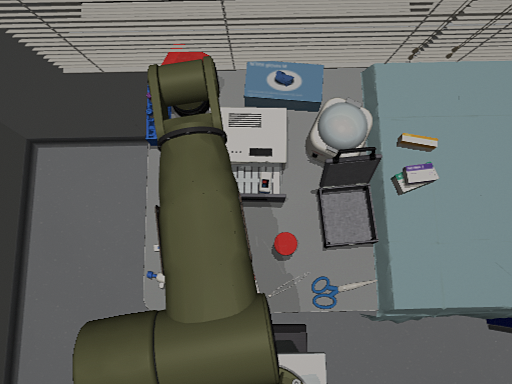

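```bash
python3 -m jog '[8,0,-20,0,0,0, 16,0,-40,0,0,0, 25,0,-60,0,0,0, 33,0,-80,0,0,0, 40,0,-95,0,0,0, 45,0,-108,0,0,0, 45,0,-108,0,0,0, 45,0,-108,0,0,0]' 94 15
python3 - <<'E'
from h import *
st(); c=cam("wrist","g_wrist")
for n,z in [("clip_clean",20),("thermo_clean",20),("tray_floor",20),("tray_front",45)]: print(n,tip(n,c,z,2))
for n,z in [("clip_clean",51),("thermo_clean",31)]: print(n,maskrect(n,c,z),maskrect(n,c,z,1))
E
```

```text
clock: 11.55
eef_pos: [578.6, 82.6, 261.1]
eef_rot: [-1.571, 0.0, -1.485]
wrist_force: [-0.0, 0.2, -0.5]
finger_gap: 92.9
t11.55 pos [578.6  82.6 261.1] rot [-1.571  0.    -1.485] F [-0.   0.2 -0.5] gap 92.9 j [ 0.08  0.36  1.37  0.    1.42 -0.01]
clip_clean [(0.84, [548.3, -6.8, 20.0])]
thermo_clean [(0.62, [616.5, 65.8, 20.0])]
tray_floor [(0.96, [584.8, 53.8, 20.0])]
tray_front [(0.81, [497.6, 49.8, 45.0])]
clip_clean {'score': 0.55, 'c': (549.5, -2.5), 'long': 56.8, 'short': 39.6, 'ang': -5.7, 'n': 1347} {'score': 0.2, 'c': (433.0, 133.3), 'long': 65.4, 'short': 45.6, 'ang': 4.9, 'n': 2126}
thermo_clean {'score': 0.57, 'c': (615.6, 62.1), 'long': 119.1, 'short': 19.1, 'ang': -86.9, 'n': 1209} {'score': 0.51, 'c': (575.2, 34.4), 'long': 260.5, 'short': 168.1, 'ang': 88.1, 'n': 20029}
```

View pics/g_wrist.png

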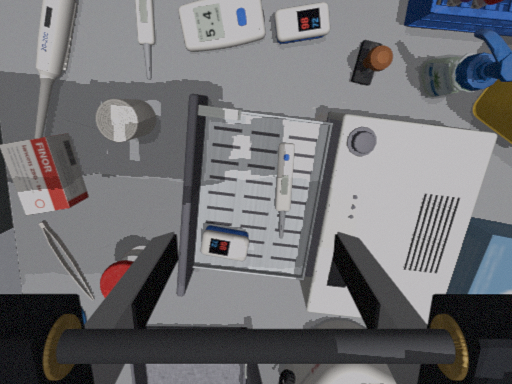

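Run:
```python
from h import *
print(delta([615.8,72,120],-87))
```

```text
(array([ 14. , 141.2,  35.9]), array([ 0.,  2., -0.]))
```

```bash
python3 -m jog '[3,20,8,0,1,0, 6,45,16,0,2,0, 9,70,24,0,2,0, 12,95,30,0,2,0, 14,115,36,0,2,0, 14,130,36,0,2,0, 14,141,36,0,2,0, 14,141,36,0,2,0, 14,141,36,0,2,0]' 29 15
python3 - <<'E'
from h import *
st(); c=cam("wrist","g2_wrist")
for n,z in [("thermo_clean",20)]: print(n,tip(n,c,z,2))
for n,z in [("thermo_clean",31)]: print(n,maskrect(n,c,z))
E
```

```text
clock: 12.75
eef_pos: [615.8, 71.9, 120.7]
eef_rot: [-1.571, 0.0, -1.519]
wrist_force: [-0.3, 0.5, 0.7]
finger_gap: 37.3
t12.75 pos [615.8  71.9 120.7] rot [-1.571  0.    -1.519] F [-0.3  0.5  0.7] gap 37.3 j [0.06 0.55 1.42 0.   1.17 0.01]
thermo_clean [(0.97, [617.3, 58.4, 20.0])]
thermo_clean {'score': 0.62, 'c': (616.3, 62.3), 'long': 117.7, 'short': 18.5, 'ang': -86.6, 'n': 2597}
```

View pics/g2_wrist.png

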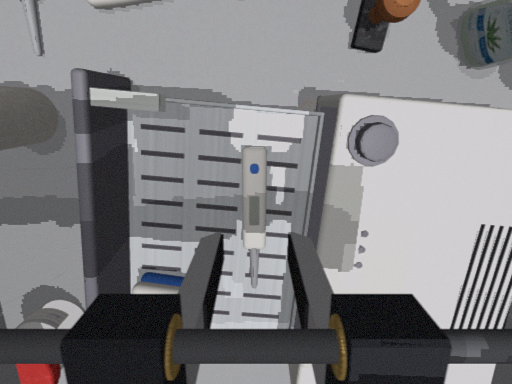

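Run:
```python
from h import *
c=cam("wrist")
for p in [(255,147),(255,247),(255,290),(252,160),(254,230),(164,100),(318,107)]: print(p,np.round(ray(c,p,31),1))
print(proj(c,[[615.8,72,31],[615.8,85,31]]))
```

```text
(255, 147) [614.5 120.9  31. ]
(255, 247) [618.7  39.1  31. ]
(255, 290) [620.8  -1.   31. ]
(252, 160) [612.7 110.9  31. ]
(254, 230) [617.1  54.   31. ]
(164, 100) [547.  151.4  31. ]
(318, 107) [658.8 152.2  31. ]
[[253.48216493 208.80032409]
 [254.31190555 193.03756601]]
```

```bash
python3 -m jog '[-4,20,0,0,0,0, -4,40,0,0,0,0, -4,58,0,0,0,0, -4,68,0,0,0,0, -4,75,0,0,0,0, -4,76,0,0,0,0, -4,76,0,0,0,0]' 29 15
python3 -m jog '[0,0,0,0,0,0, 0,0,0,0,0,0, 0,0,0,0,0,0, 0,0,0,0,0,0]' 0 20
python3 - <<'E'
from h import *
st()
E
python3 -m jog '[0,-15,0,0,0,0, 0,-40,0,0,0,0, 0,-70,0,0,0,0, 0,-100,0,0,0,0, 0,-130,0,0,0,0, 0,-130,0,0,0,0]'
python3 - <<'E'
from h import *
st(); c=cam("wrist","g3_wrist")
c2=cam("top")
print(tip("clean_case",c2,0),tip("lid_hinge",c2,50))
E
```

```text
clock: 13.53
eef_pos: [615.9, 75.8, 45.0]
eef_rot: [-1.57, -0.0, -1.519]
wrist_force: [-1.1, -0.1, -0.8]
finger_gap: 28.8
clock: 13.87
eef_pos: [616.1, 75.8, 45.5]
eef_rot: [-1.569, -0.0, -1.519]
wrist_force: [-0.8, -0.5, 5.5]
finger_gap: 18.5
t13.87 pos [616.1  75.8  45.5] rot [-1.569 -0.    -1.519] F [-0.8 -0.5  5.5] gap 18.5 j [ 0.06  0.65  1.46 -0.    1.03  0.01]
clock: 14.37
eef_pos: [617.5, 76.0, 181.1]
eef_rot: [-1.562, 0.0, -1.519]
wrist_force: [0.1, -0.2, -0.0]
finger_gap: 18.6
t14.37 pos [617.5  76.  181.1] rot [-1.562  0.    -1.519] F [ 0.1 -0.2 -0. ] gap 18.6 j [0.06 0.49 1.36 0.   1.28 0.01]
[(0.76, [514.9, -235.1, 0.0])] [(0.95, [595.6, -224.0, 50.0])]
```

View pics/g3_wrist.png

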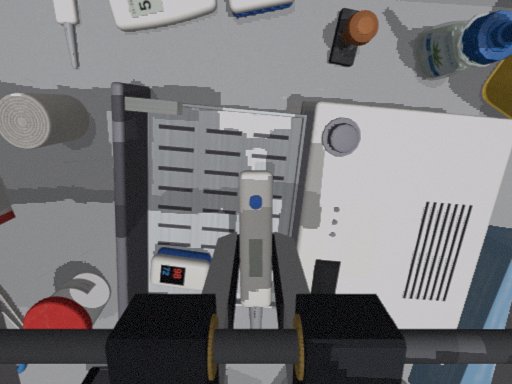

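Run:
```python
from h import *
print(delta([500,-50,220],-30)); 
s=manip.read_state(); s=dict(s); s["eef_pos"]=[500,-50,220]; s["eef_rot"]=[-np.pi/2,0,np.deg2rad(-30)]
print(delta([480,-250,220],4.3,s))
```

```text
(array([ 119.7,  -46.6, -121.4]), array([  0.1, -57.1,  -0.1]))
(array([  82.7,   -0. , -183.2]), array([ -0. , -34.3,   0. ]))
```

```bash
python3 -m jog '[12,-10,-12,0,-6,0, 24,-20,-24,0,-12,0, 36,-30,-36,0,-18,0, 48,-40,-48,0,-24,0, 60,-42,-60,0,-30,0, 72,-42,-73,0,-36,0, 84,-42,-85,0,-42,0, 96,-42,-97,0,-48,0, 108,-42,-110,0,-54,0, 120,-42,-121,0,-57,0]' 
python3 -m jog '[10,0,-23,0,-5,0, 20,0,-46,0,-10,0, 31,0,-69,0,-15,0, 41,0,-92,0,-20,0, 52,0,-115,0,-25,0, 62,0,-137,0,-30,0, 72,0,-160,0,-34,0, 83,0,-183,0,-34,0, 83,0,-183,0,-34,0, 83,0,-183,0,-34,0]'
python3 - <<'E'
from h import *
st(); c=cam("wrist","h_wrist")
for n,z in [("clean_case",0),("lid_hinge",50)]: print(n,tip(n,c,z,2))
print(manip.masks_of("clean_case",c)[0]["score"],maskrect("clean_case",c,50))
print(maskrect("thermo_clean",c,180))
E
```

```text
clock: 15.4
eef_pos: [499.7, -50.7, 215.0]
eef_rot: [-1.572, 0.002, -0.518]
wrist_force: [-0.1, -0.0, -0.5]
finger_gap: 18.6
clock: 16.23
eef_pos: [480.5, -250.7, 215.0]
eef_rot: [-1.569, 0.002, 0.067]
wrist_force: [1.3, -0.1, -0.0]
finger_gap: 18.8
t16.23 pos [ 480.5 -250.7  215. ] rot [-1.569  0.002  0.067] F [ 1.3 -0.1 -0. ] gap 18.8 j [-0.55  0.29  1.56  0.    1.29 -2.19]
clean_case [(0.86, [511.4, -237.1, 0.0])]
lid_hinge [(0.78, [590.5, -228.4, 50.0]), (0.25, [686.3, -0.4, 50.0])]
0.92 {'score': 0.92, 'c': (515.2, -233.8), 'long': 176.2, 'short': 140.8, 'ang': 4.6, 'n': 15847}
{'score': 0.77, 'c': (493.1, -250.6), 'long': 110.7, 'short': 20.7, 'ang': 3.8, 'n': 4642}
```

View pics/h_wrist.png

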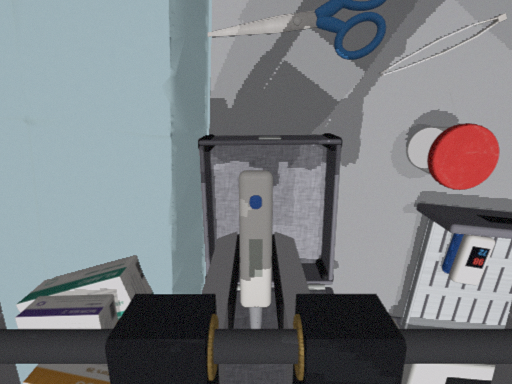

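```bash
python3 -m jog '[8,30,-9,0,0,0, 16,60,-17,0,0,0, 16,90,-17,0,0,0, 16,115,-17,0,0,0, 16,140,-17,0,0,0, 16,160,-17,0,0,0, 16,174,-17,0,0,0, 16,179,-17,0,0,0, 16,179,-17,0,0,0]' 
python3 -m jog '[0,0,0,0,0,0, 0,0,0,0,0,0, 0,0,0,0,0,0, 0,-5,0,0,0,0, 0,-30,0,0,0,0, 0,-65,0,0,0,0, 0,-100,0,0,0,0, 0,-135,0,0,0,0, 0,-165,0,0,0,0, 0,-165,0,0,0,0]' 30
python3 - <<'E'
from h import *
st(); c=cam("wrist","i_wrist")
print(tip("thermo_clean",c,8),maskrect("thermo_clean",c,19),tip("clean_case",c,0))
c=cam("top"); print(tip("clip_clean",c,20),maskrect("clip_clean",c,51),tip("tray_floor",c,20))
for n,z in [("clip_used",31),("thermo_used",11),("meter_used",20)]: print(n,maskrect(n,c,z),tip(n,c,0))
E
```

```text
clock: 17.28
eef_pos: [497.9, -265.4, 36.6]
eef_rot: [-1.57, 0.002, 0.069]
wrist_force: [0.8, 0.2, -0.0]
finger_gap: 18.6
clock: 18.12
eef_pos: [499.8, -267.0, 209.8]
eef_rot: [-1.577, -0.008, 0.069]
wrist_force: [0.6, -0.1, 1.2]
finger_gap: 29.8
t18.12 pos [ 499.8 -267.   209.8] rot [-1.577 -0.008  0.069] F [ 0.6 -0.1  1.2] gap 29.8 j [-0.56  0.35  1.5  -0.    1.28 -2.2 ]
[(0.65, [513.4, -263.9, 8.0])] {'score': 0.76, 'c': (512.4, -265.0), 'long': 119.1, 'short': 17.8, 'ang': 3.7, 'n': 1453} [(0.61, [512.4, -238.7, 0.0])]
[(0.78, [553.2, -3.7, 20.0])] {'score': 0.55, 'c': (544.4, -7.2), 'long': 56.7, 'short': 31.4, 'ang': -6.7, 'n': 230} [(0.83, [582.7, 43.4, 20.0])]
clip_used {'score': 0.64, 'c': (608.9, 249.5), 'long': 60.9, 'short': 34.2, 'ang': 13.0, 'n': 253} [(0.75, [608.8, 241.1, 0.0])]
thermo_used {'score': 0.71, 'c': (435.5, 244.6), 'long': 118.5, 'short': 22.4, 'ang': -88.3, 'n': 271} [(0.67, [435.9, 242.0, 0.0])]
meter_used {'score': 0.62, 'c': (523.0, 245.1), 'long': 93.1, 'short': 52.1, 'ang': 15.1, 'n': 592} [(0.83, [525.9, 245.2, 0.0])]
```

View pics/i_wrist.png

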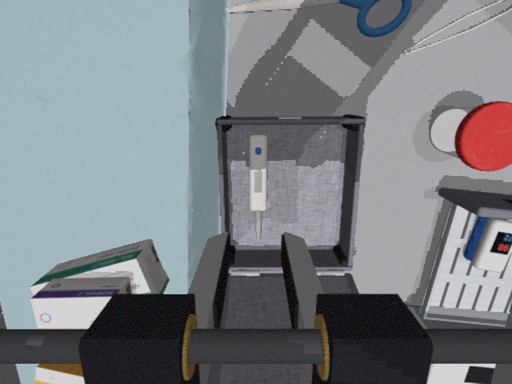

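Run:
```python
from h import *
print(delta([500,-120,215],-6)); print(delta([548,-6,150],-6))
```

```text
(array([ 11.8, -12.7, 145.6]), array([-0. ,  9.9, -0. ]))
(array([ 67.6,  52.3, 256. ]), array([-0. ,  9.9, -0. ]))
```

```bash
python3 -m jog '[3,-8,28,0,2,0, 7,-8,56,0,4,0, 15,-8,84,0,6,0, 23,-8,112,0,8,0, 32,0,140,0,10,0, 40,10,168,0,10,0, 50,20,196,0,10,0, 60,35,224,0,10,0, 68,45,250,0,10,0, 68,52,256,0,10,0]' 50
python3 -m jog '[0,0,0,0,0,0, 0,0,0,0,0,0]'
python3 - <<'E'
from h import *
st(); c=cam("wrist","j_wrist")
print(tip("clip_clean",c,20),maskrect("clip_clean",c,51))
E
```

```text
clock: 19.65
eef_pos: [548.7, -2.8, 149.3]
eef_rot: [-1.57, 0.001, -0.103]
wrist_force: [-0.1, 0.7, 0.4]
finger_gap: 50.4
clock: 19.82
eef_pos: [548.3, -6.4, 150.5]
eef_rot: [-1.571, 0.0, -0.105]
wrist_force: [-0.3, -0.7, 0.5]
finger_gap: 49.8
t19.82 pos [548.3  -6.4 150.5] rot [-1.571  0.    -0.105] F [-0.3 -0.7  0.5] gap 49.8 j [-0.08  0.37  1.61 -0.    1.16 -1.54]
[(0.77, [546.4, -8.4, 20.0])] {'score': 0.67, 'c': (545.6, -8.3), 'long': 59.0, 'short': 32.0, 'ang': -6.0, 'n': 2563}
```

View pics/j_wrist.png

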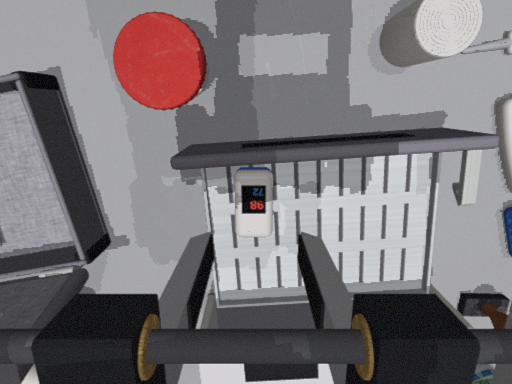

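```bash
python3 -m jog '[-2,20,-2,0,0,0, -2,45,-2,0,0,0, -2,70,-2,0,0,0, -2,87,-2,0,0,0, -2,96,-2,0,0,0, -2,99,-2,0,0,0, -2,99,-2,0,0,0]' 50 25
python3 -m jog '[0,0,0,0,0,0, 0,0,0,0,0,0, 0,0,0,0,0,0, 0,0,0,0,0,0]' 0 25
python3 - <<'E'
from h import *
st()
E
python3 -m jog '[0,-15,0,0,0,0, 0,-40,0,0,0,0, 0,-75,0,0,0,0, 0,-110,0,0,0,0, 0,-150,0,0,0,0, 0,-165,0,0,0,0]'
python3 - <<'E'
from h import *
st(); print(delta([500,-120,215],4.3)); print(delta([480,-208,215],4.3))
E
```

```text
clock: 20.55
eef_pos: [546.4, -8.3, 51.7]
eef_rot: [-1.571, -0.0, -0.106]
wrist_force: [-0.6, -0.4, 0.3]
finger_gap: 50.0
clock: 20.88
eef_pos: [546.7, -7.9, 52.3]
eef_rot: [-1.571, -0.001, -0.106]
wrist_force: [-1.2, 0.1, 4.2]
finger_gap: 30.8
t20.88 pos [546.7  -7.9  52.3] rot [-1.571e+00 -1.000e-03 -1.060e-01] F [-1.2  0.1  4.2] gap 30.8 j [-0.08  0.5   1.69 -0.    0.95 -1.55]
clock: 21.38
eef_pos: [547.4, -7.8, 222.3]
eef_rot: [-1.571, -0.007, -0.106]
wrist_force: [-0.0, 0.3, -0.6]
finger_gap: 30.7
t21.38 pos [547.4  -7.8 222.3] rot [-1.571 -0.007 -0.106] F [-0.   0.3 -0.6] gap 30.7 j [-0.08  0.29  1.54  0.    1.3  -1.55]
(array([ -35.3,    7. , -116.6]), array([  0. , -10.3,   0.4]))
(array([ -45.9,    6.9, -206.2]), array([  0. , -10.3,   0.4]))
```

```bash
python3 -m jog '[-4,5,-22,0,-1,0, -8,5,-44,0,-2,0, -12,5,-66,0,-4,0, -15,5,-88,0,-5,0, -18,5,-110,0,-6,0, -20,5,-132,0,-7,0, -20,5,-154,0,-8,0, -18,5,-176,0,-9,0, -17,5,-198,0,-10,0, -17,5,-206,0,-10,0]' 
python3 -m jog '[0,0,0,0,0,0, 0,0,0,0,0,0]'
python3 - <<'E'
from h import *
st(); print(delta([509,-211,42],4.3));c=cam("wrist","k_wrist")
print(tip("clean_case",c,0))
E
```

```text
clock: 22.22
eef_pos: [507.2, -213.0, 211.6]
eef_rot: [-1.571, -0.0, 0.068]
wrist_force: [-1.1, -0.6, -0.7]
finger_gap: 30.5
clock: 22.38
eef_pos: [507.6, -210.4, 211.4]
eef_rot: [-1.571, 0.0, 0.068]
wrist_force: [0.6, 0.2, -0.7]
finger_gap: 30.7
t22.38 pos [ 507.6 -210.4  211.4] rot [-1.571  0.     0.068] F [ 0.6  0.2 -0.7] gap 30.7 j [-0.46  0.31  1.54  0.    1.29 -2.1 ]
(array([  1.4, 169.4,  -0.8]), array([-0. , -0.4, -0. ]))
[(0.59, [513.4, -239.1, 0.0])]
```

View pics/k_wrist.png

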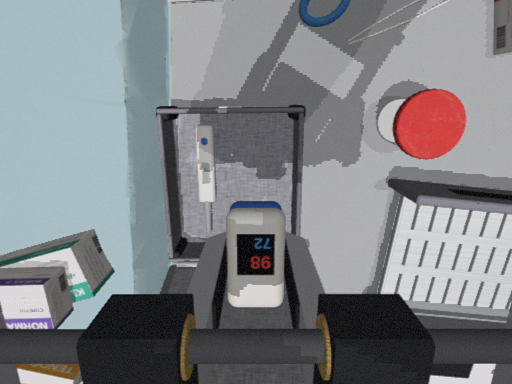

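```bash
python3 -m jog '[0,30,-2,0,0,0, 0,60,-2,0,0,0, 0,95,-2,0,0,0, 0,125,-2,0,0,0, 0,148,-2,0,0,0, 0,163,-2,0,0,0, 0,168,-2,0,0,0, 0,168,-2,0,0,0]' 
python3 -m jog '[0,0,0,0,0,0, 0,0,0,0,0,0, 0,0,0,0,0,0, 0,-8,0,0,0,0, 0,-30,0,0,0,0, 0,-65,0,0,0,0, 0,-105,0,0,0,0, 0,-145,0,0,0,0, 0,-180,0,0,0,0, 0,-180,0,0,0,0]' 45
python3 - <<'E'
from h import *
st(); c=cam("wrist","l_wrist")
print(tip("thermo_clean",c,8),maskrect("thermo_clean",c,19),tip("clip_clean",c,8),maskrect("clip_clean",c,39))
c=cam("top")
for n,z in [("clip_used",31),("thermo_used",11),("meter_used",20)]: print(n,maskrect(n,c,z),tip(n,c,0))
E
```

```text
clock: 23.15
eef_pos: [507.5, -211.8, 42.7]
eef_rot: [-1.57, 0.002, 0.07]
wrist_force: [-0.0, -0.2, -0.6]
finger_gap: 31.1
clock: 23.98
eef_pos: [509.5, -213.7, 232.0]
eef_rot: [-1.577, -0.01, 0.069]
wrist_force: [1.2, 0.1, 0.3]
finger_gap: 45.0
t23.98 pos [ 509.5 -213.7  232. ] rot [-1.577 -0.01   0.069] F [1.2 0.1 0.3] gap 45.0 j [-0.46  0.3   1.52 -0.    1.32 -2.1 ]
[(0.72, [511.7, -264.2, 8.0])] {'score': 0.82, 'c': (511.1, -264.6), 'long': 117.1, 'short': 18.7, 'ang': 2.9, 'n': 1286} [(0.73, [507.8, -208.6, 8.0])] {'score': 0.88, 'c': (507.9, -212.9), 'long': 58.3, 'short': 30.6, 'ang': 4.8, 'n': 1432}
clip_used {'score': 0.55, 'c': (608.9, 249.8), 'long': 61.0, 'short': 33.6, 'ang': 13.1, 'n': 250} [(0.5, [607.2, 244.5, 0.0])]
thermo_used None [(0.64, [442.1, 247.4, 0.0])]
meter_used {'score': 0.97, 'c': (523.0, 245.2), 'long': 96.2, 'short': 53.2, 'ang': 15.1, 'n': 623} [(0.88, [519.9, 255.2, 0.0])]
```

View pics/l_wrist.png

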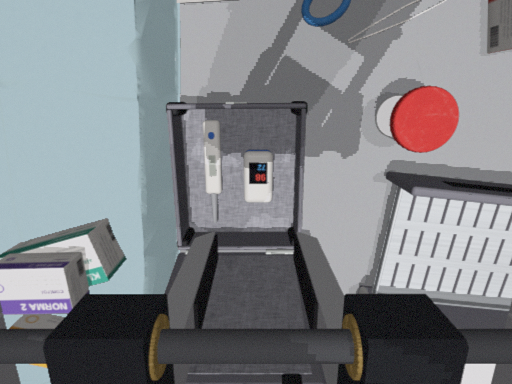

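```bash
python3 -m jog '[0,-30,-6,0,0,0, 0,-60,-12,0,0,0, 0,-85,-18,0,0,0, 20,-92,-24,0,0,0, 50,-92,-24,0,0,0, 80,-92,-24,0,0,0, 110,-92,-24,0,0,0, 140,-92,-24,0,0,0, 155,-92,-24,0,0,0, 155,-92,-24,0,0,0]' 0
python3 - <<'E'
from h import *
st(); c=cam("wrist","m_wrist");print(tip("lid_handle",c,246)); c=cam("scene","m_scene"); print(tip("lid_handle",c,246))
E
```

```text
clock: 25.42
eef_pos: [666.0, -225.3, 313.2]
eef_rot: [-1.57, 0.002, 0.07]
wrist_force: [-0.8, 0.3, 0.1]
finger_gap: -0.2
t25.42 pos [ 666.  -225.3  313.2] rot [-1.57   0.002  0.07 ] F [-0.8  0.3  0.1] gap -0.2 j [-0.38  0.64  0.84  0.    1.67 -2.02]
[(0.74, [635.9, -223.9, 246.0])]
[(0.93, [631.9, -224.2, 246.0])]
```

View pics/m_wrist.png

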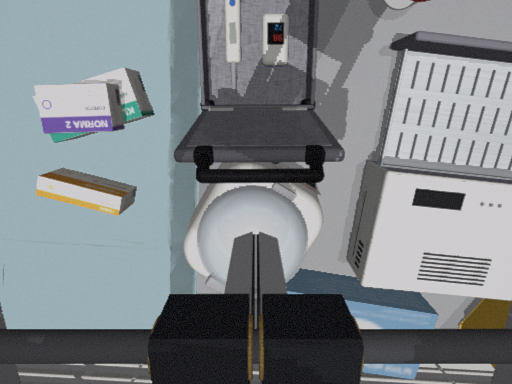

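View pics/m_scene.png

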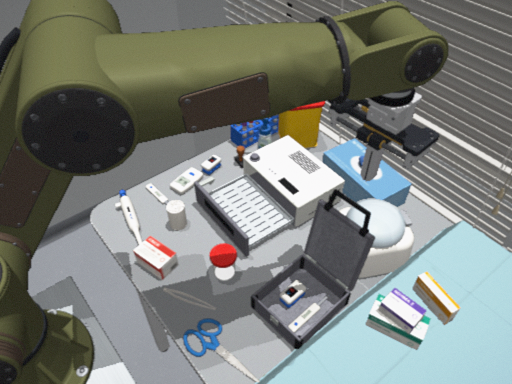

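```bash
python3 -m jog '[0,20,0,0,0,0, 0,40,0,0,0,0, 0,56,0,0,0,0, 0,58,0,0,0,0, -10,58,0,0,0,0, -20,58,0,0,0,0, -30,58,0,0,0,0, -42,58,0,0,0,0, -54,58,0,0,0,0, -68,58,0,0,0,0]'
python3 - <<'E'
from h import *
st()
E
python3 -m jog '[-14,0,0,0,0,0, -28,0,0,0,0,0, -42,0,0,0,0,0, -42,0,0,0,0,0, -42,-20,0,0,0,0, -42,-40,0,0,0,0]'
python3 - <<'E'
from h import *
st(); c=cam("scene","n_scene")
E
```

```text
clock: 26.45
eef_pos: [595.5, -231.0, 259.2]
eef_rot: [-1.572, -0.002, 0.069]
wrist_force: [-0.1, -0.1, -0.7]
finger_gap: 0.7
t26.45 pos [ 595.5 -231.   259.2] rot [-1.572 -0.002  0.069] F [-0.1 -0.1 -0.7] gap 0.7 j [-0.43  0.48  1.2  -0.    1.46 -2.07]
clock: 26.95
eef_pos: [554.1, -233.7, 298.5]
eef_rot: [-1.571, 0.0, 0.068]
wrist_force: [0.0, 0.2, -0.1]
finger_gap: -0.1
t26.95 pos [ 554.1 -233.7  298.5] rot [-1.571  0.     0.068] F [ 0.   0.2 -0.1] gap -0.1 j [-0.46  0.38  1.26  0.    1.51 -2.1 ]
```

View pics/n_scene.png

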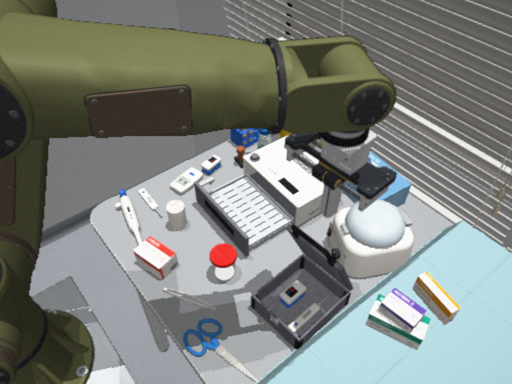

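```bash
python3 - <<'E'
from h import *
print(delta([500,150,290],-3))
E
python3 -m jog '[0,0,38,0,0,0, 0,0,76,0,1,0, 0,0,114,0,2,0, -5,0,152,0,3,0, -10,0,190,0,4,0, -15,0,228,0,5,0, -20,0,266,0,6,0, -24,0,304,0,7,0, -26,5,342,0,7,0, -28,9,380,0,7,0]' 90
python3 -m jog '[0,0,0,0,0,0, 0,0,0,0,0,0]'
python3 - <<'E'
from h import *
st(); c=cam("wrist","o_wrist")
for n,z in [("clip_used",31),("thermo_used",11),("meter_used",20),("gauze_roll",68)]: print(n,maskrect(n,c,z),tip(n,c,0))
print(tip("tray_floor",c,20),tip("tray_front",c,45),tip("uv_unit",c,0),tip("release_top",c,95))
c=cam("scene","o_scene")
E
```

```text
(array([-28.7,  12.1, 386.9]), array([0.2, 6.9, 0.3]))
clock: 27.83
eef_pos: [499.9, 145.5, 289.5]
eef_rot: [-1.57, -0.002, -0.054]
wrist_force: [0.8, 0.1, -0.4]
finger_gap: 63.8
clock: 28.0
eef_pos: [500.1, 145.1, 288.9]
eef_rot: [-1.571, -0.001, -0.05]
wrist_force: [0.6, -0.8, 0.2]
finger_gap: 77.0
t28.00 pos [500.1 145.1 288.9] rot [-1.571e+00 -1.000e-03 -5.000e-02] F [ 0.6 -0.8  0.2] gap 77.0 j [ 0.21  0.19  1.51 -0.    1.44 -1.31]
clip_used {'score': 0.54, 'c': (586.3, 245.3), 'long': 34.4, 'short': 18.5, 'ang': 78.0, 'n': 234} [(0.56, [619.8, 255.0, -0.0])]
thermo_used {'score': 0.64, 'c': (410.3, 236.0), 'long': 121.5, 'short': 21.0, 'ang': 88.4, 'n': 1270} [(0.63, [410.6, 233.3, 0.0])]
meter_used {'score': 0.6, 'c': (526.2, 244.8), 'long': 92.2, 'short': 51.2, 'ang': 15.2, 'n': 2426} [(0.55, [530.6, 244.8, 0.0])]
gauze_roll {'score': 0.71, 'c': (429.7, 133.2), 'long': 42.4, 'short': 42.1, 'ang': 87.1, 'n': 1218} [(0.55, [432.1, 130.9, 0.0])]
[(0.56, [582.7, 51.2, 20.0])] [(0.62, [502.5, 50.2, 45.0])] [(0.92, [732.5, 40.6, 0.0])] [(0.55, [679.4, 133.1, 95.0])]
```

View pics/o_wrist.png

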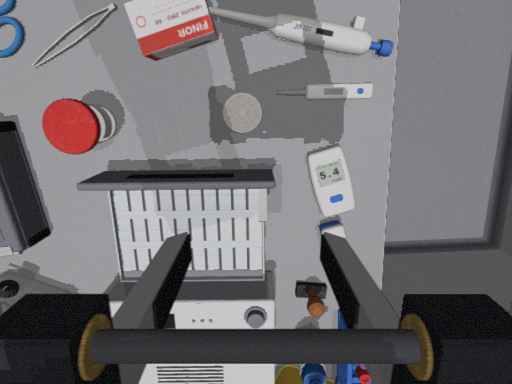

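View pics/o_scene.png

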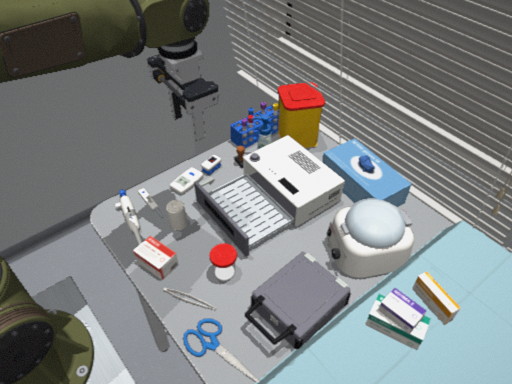

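Run:
```python
from h import *
c=cam("wrist")
im=c["img"][150:320,60:300]; cv2.imwrite("pics/p.png",cv2.resize(im,None,fx=3.2,fy=3.2,interpolation=cv2.INTER_CUBIC)[:,:,::-1])
```

```text
(no output)
```

View pics/p.png

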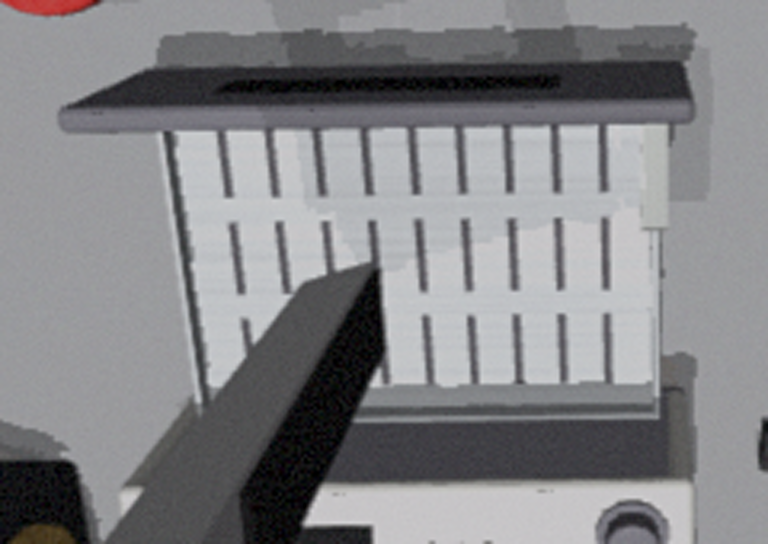

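Run:
```python
from h import *
c=cam("wrist")
f=lambda p,z: np.round(ray(c,(p[0]/3.2+60,p[1]/3.2+150),z),1)
print("panel top outer L/R",f((60,108),80),f((693,101),80))
print("rim left (outer?)",f((165,140),30),f((203,412),30)); print("rim right",f((660,230),30),f((660,412),30))
print("back rim",f((300,419),30),f((655,416),30))
print("floor back edge",f((655,385),20),f((430,387),20))
print("unit front top",f((125,490),84),f((690,482),84))
```

```text
panel top outer L/R [497.7 -59.5  80. ] [507.3 166.8  80. ]
rim left (outer?) [524.2 -47.4  30. ] [649.4 -52.7  30. ]
rim right [574.4 153.7  30. ] [660.3 149.9  30. ]
back rim [655.2 -10.2  30. ] [662.2 147.6  30. ]
floor back edge [652.3 148.3  20. ] [647.9  46.9  20. ]
unit front top [652.2 -63.3  84. ] [660.6 160.   84. ]
```

```bash
python3 - <<'E'
from h import *
print(delta([410,252,140],-91.6))
E
python3 -m jog '[-10,10,10,0,7,0, -20,20,20,0,14,0, -30,30,30,0,21,0, -40,40,40,0,28,0, -50,50,50,0,35,0, -60,60,60,0,42,0, -70,70,70,0,49,0, -80,80,80,0,56,0, -90,90,90,0,63,0, -95,100,102,0,70,0]' 36
python3 - <<'E'
from h import *
print(delta([410,252,140],-91.6))
E
```

```text
(array([-95.9, 148.5, 103.5]), array([-0. , 88.5,  0. ]))
clock: 29.63
eef_pos: [409.9, 250.8, 188.1]
eef_rot: [-1.571, 0.0, -1.281]
wrist_force: [0.2, -0.1, -0.2]
finger_gap: 36.3
(array([-1.1, 48.1,  0.4]), array([-0. , 18.2, -0. ]))
```

```bash
python3 -m jog '[0,12,0,0,6,0, -1,24,0,0,12,0, -1,36,0,0,18,0, -1,48,0,0,18,0, -1,48,0,0,18,0]' 30
python3 - <<'E'
from h import *
st(); c=cam("wrist","q_wrist")
print(maskrect("thermo_used",c,11),tip("thermo_used",c,0))
E
```

```text
clock: 30.05
eef_pos: [409.6, 251.0, 138.5]
eef_rot: [-1.574, -0.001, -1.589]
wrist_force: [-0.4, -0.8, -0.2]
finger_gap: 29.8
t30.05 pos [409.6 251.  138.5] rot [-1.574e+00 -1.000e-03 -1.589e+00] F [-0.4 -0.8 -0.2] gap 29.8 j [0.47 0.25 1.81 0.   1.09 0.49]
{'score': 0.65, 'c': (410.6, 238.7), 'long': 119.6, 'short': 18.3, 'ang': 88.5, 'n': 2069} [(0.6, [410.3, 235.0, 0.0])]
```

View pics/q_wrist.png

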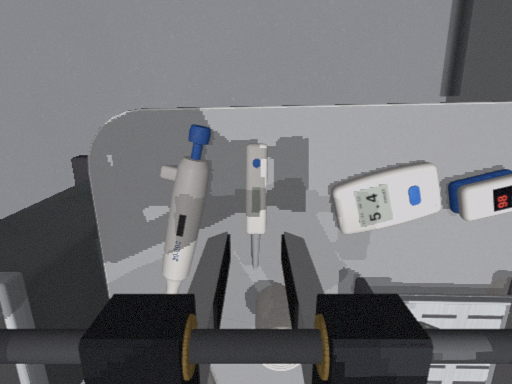

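```bash
python3 -m jog '[-3,25,1,0,0,0, -3,50,1,0,0,0, -3,75,1,0,0,0, -3,95,1,0,0,0, -3,107,1,0,0,0, -3,114,1,0,0,0, -3,115,1,0,0,0, -3,115,1,0,0,0]' 30 20
python3 -m jog '[0,0,0,0,0,0, 0,0,0,0,0,0, 0,0,0,0,0,0, 0,0,0,0,0,0]' 0 25
python3 - <<'E'
from h import *
st()
E
python3 -m jog '[0,-15,0,0,0,0, 0,-40,0,0,0,0, 0,-75,0,0,0,0, 0,-110,0,0,0,0, 0,-150,0,0,0,0, 0,-170,0,0,0,0]'
python3 - <<'E'
from h import *
st(); c=cam("wrist","r_wrist"); print(maskrect("thermo_used",c,175))
tc=np.array([582.5,51.5]);y=np.deg2rad(-2.4);R=np.array([[np.cos(y),-np.sin(y)],[np.sin(y),np.cos(y)]])
P=tc+R@[-15.5,-60]; print(P, delta([P[0],P[1],150],-2.4))
E
```

```text
clock: 30.87
eef_pos: [411.9, 254.5, 26.1]
eef_rot: [-1.57, 0.0, -1.589]
wrist_force: [-0.1, -0.2, 0.6]
finger_gap: 29.9
clock: 31.2
eef_pos: [412.0, 254.6, 26.4]
eef_rot: [-1.569, 0.001, -1.589]
wrist_force: [-1.3, -1.6, 7.9]
finger_gap: 18.5
t31.20 pos [412.  254.6  26.4] rot [-1.569e+00  1.000e-03 -1.589e+00] F [-1.3 -1.6  7.9] gap 18.5 j [ 0.48  0.43  1.87 -0.    0.83  0.5 ]
clock: 31.7
eef_pos: [412.3, 254.8, 200.2]
eef_rot: [-1.566, 0.003, -1.589]
wrist_force: [0.2, -0.1, 0.3]
finger_gap: 18.7
t31.70 pos [412.3 254.8 200.2] rot [-1.566  0.003 -1.589] F [ 0.2 -0.1  0.3] gap 18.7 j [ 0.48  0.18  1.74 -0.    1.22  0.5 ]
{'score': 0.9, 'c': (413.5, 245.4), 'long': 103.4, 'short': 20.2, 'ang': 88.9, 'n': 4670}
[564.50105691  -7.79829717] (array([260.1,  49.5, 156.3]), array([ -0.4, -88.7,   0.1]))
```

View pics/r_wrist.png

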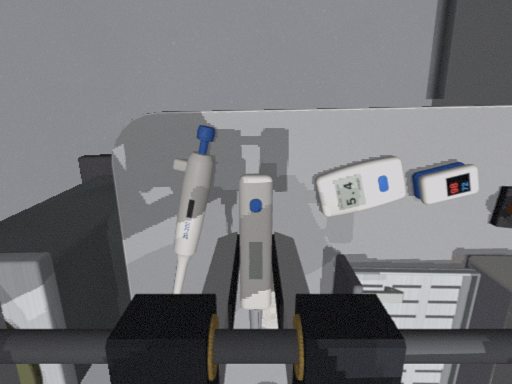

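```bash
python3 -m jog '[20,0,12,0,-7,0, 40,0,24,0,-14,0, 60,0,36,0,-21,0, 80,0,48,0,-28,0, 104,0,62,0,-35,0, 130,0,78,0,-42,0, 156,0,94,0,-49,0, 182,0,110,0,-56,0, 208,0,126,0,-63,0, 234,0,140,0,-69,0]'
python3 - <<'E'
from h import *
print(delta([564.5,-7.8,150],-2.4)); st()
E
```

```text
clock: 32.63
eef_pos: [547.5, 16.3, 194.4]
eef_rot: [-1.571, 0.001, -0.379]
wrist_force: [0.1, -0.6, -1.2]
finger_gap: 18.4
(array([ 24.7,  44.4, -16.1]), array([  0. , -19.3,  -0.1]))
t32.63 pos [547.5  16.3 194.4] rot [-1.571e+00  1.000e-03 -3.790e-01] F [ 0.1 -0.6 -1.2] gap 18.4 j [-0.04  0.32  1.57 -0.    1.25 -1.23]
```

```bash
python3 -m jog '[8,0,-5,0,-7,0, 16,10,-10,0,-14,0, 25,25,-16,0,-19,0, 25,40,-16,0,-19,0, 25,44,-16,0,-19,0, 25,44,-16,0,-19,0]'
python3 - <<'E'
from h import *
st(); c=cam("wrist","s_wrist"); print(maskrect("thermo_used",c,131), tip("tray_floor",c,20),tip("tray_front",c,45))
E
```

```text
clock: 33.13
eef_pos: [563.5, -6.3, 149.7]
eef_rot: [-1.571, 0.003, -0.054]
wrist_force: [0.1, -1.0, 0.1]
finger_gap: 18.9
t33.13 pos [563.5  -6.3 149.7] rot [-1.571  0.003 -0.054] F [ 0.1 -1.   0.1] gap 18.9 j [-0.08  0.41  1.57  0.    1.17 -1.59]
{'score': 0.6, 'c': (569.3, -7.3), 'long': 99.0, 'short': 19.9, 'ang': -3.1, 'n': 4663} [(0.75, [584.5, 49.6, 20.0])] [(0.75, [501.7, 51.2, 45.0])]
```

View pics/s_wrist.png

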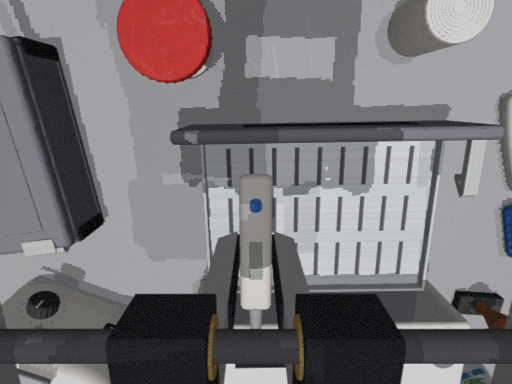

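```bash
python3 -m jog '[2,20,0,0,0,0, 2,45,0,0,0,0, 2,70,0,0,0,0, 2,88,0,0,0,0, 2,98,0,0,0,0, 2,102,0,0,0,0, 2,102,0,0,0,0]'
python3 -m jog '[0,0,0,0,0,0, 0,0,0,0,0,0, 0,0,0,0,0,0, 0,-8,0,0,0,0, 0,-30,0,0,0,0, 0,-65,0,0,0,0, 0,-105,0,0,0,0, 0,-145,0,0,0,0, 0,-170,0,0,0,0]' 28
python3 - <<'E'
from h import *
st(); c=cam("wrist","t_wrist"); print(maskrect("thermo_used",c,31),tip("thermo_used",c,20))
c=cam("top")
for n,z in [("clip_used",31),("meter_used",20)]: print(n,maskrect(n,c,z),tip(n,c,0))
E
```

```text
clock: 33.92
eef_pos: [566.5, -6.4, 49.6]
eef_rot: [-1.571, 0.0, -0.053]
wrist_force: [-0.3, 0.7, -0.4]
finger_gap: 18.6
clock: 34.67
eef_pos: [566.9, -6.5, 224.9]
eef_rot: [-1.571, -0.005, -0.053]
wrist_force: [1.1, -0.3, 0.8]
finger_gap: 28.2
t34.67 pos [566.9  -6.5 224.9] rot [-1.571 -0.005 -0.053] F [ 1.1 -0.3  0.8] gap 28.2 j [-0.08  0.34  1.48 -0.    1.32 -1.59]
{'score': 0.81, 'c': (583.7, -7.7), 'long': 119.7, 'short': 18.6, 'ang': -2.6, 'n': 1443} [(0.77, [586.8, -11.8, 20.0])]
clip_used {'score': 0.65, 'c': (492.9, -235.7), 'long': 215.1, 'short': 157.1, 'ang': 4.5, 'n': 3664} [(0.54, [611.9, 248.0, 0.0])]
meter_used {'score': 0.95, 'c': (523.3, 245.5), 'long': 90.7, 'short': 51.9, 'ang': 13.0, 'n': 571} [(0.97, [524.8, 248.0, 0.0])]
```

View pics/t_wrist.png

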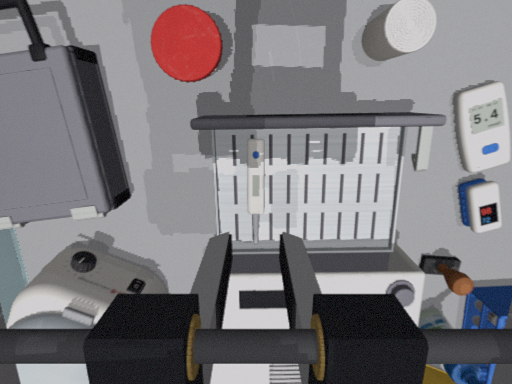

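```bash
python3 - <<'E'
from h import *
print(delta([608,249,140],12.5))
E
python3 -m jog '[3,0,26,0,-2,0, 6,0,52,0,-4,0, 9,0,78,0,-6,0, 12,0,104,0,-8,0, 15,0,130,0,-10,0, 18,10,156,0,-12,0, 21,30,182,0,-14,0, 24,50,208,0,-15,0, 26,70,234,0,-15,0, 28,85,256,0,-15,0]' 56
python3 -m jog '[0,0,0,0,0,0, 0,0,0,0,0,0]'
python3 - <<'E'
from h import *
st(); c=cam("wrist","u_wrist"); print(maskrect("clip_used",c,31),tip("clip_used",c,0))
E
```

```text
(array([ 28.6,  78.2, 257.3]), array([ -0. , -15.6,  -0.1]))
clock: 35.9
eef_pos: [607.1, 249.1, 131.5]
eef_rot: [-1.571, 0.003, 0.209]
wrist_force: [-0.8, -0.8, 0.4]
finger_gap: 56.0
clock: 36.07
eef_pos: [607.2, 248.2, 132.5]
eef_rot: [-1.571, 0.003, 0.21]
wrist_force: [-0.5, 0.8, -0.3]
finger_gap: 55.7
t36.07 pos [607.2 248.2 132.5] rot [-1.571  0.003  0.21 ] F [-0.5  0.8 -0.3] gap 55.7 j [ 0.33  0.62  1.29 -0.    1.24 -1.45]
{'score': 0.71, 'c': (634.1, 106.0), 'long': 275.4, 'short': 130.0, 'ang': -0.2, 'n': 43702} [(0.95, [615.2, 252.0, 0.0])]
```

View pics/u_wrist.png

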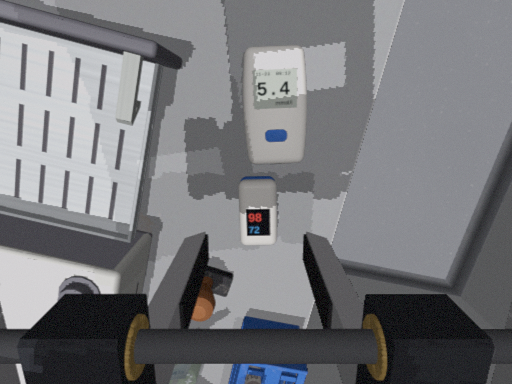

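Run:
```python
from h import *
c=cam("wrist"); print([np.round(ray(c,p,31),1) for p in [(258,211),(239,178),(276,178),(276,243),(240,243)]])
```

```text
[array([614.1, 249.3,  31. ]), array([589.5, 228.3,  31. ]), array([583.3, 257.8,  31. ]), array([639.4, 270.6,  31. ]), array([645.8, 240.2,  31. ])]
```

```bash
python3 -m jog '[5,20,0,0,0,0, 5,45,0,0,0,0, 5,70,0,0,0,0, 5,87,0,0,0,0, 5,95,0,0,0,0, 5,98,0,0,0,0, 5,98,0,0,0,0]' 56 25
python3 -m jog '[0,0,0,0,0,0, 0,0,0,0,0,0, 0,0,0,0,0,0, 0,0,0,0,0,0]' 0 25
python3 - <<'E'
from h import *
st()
E
python3 -m jog '[0,-15,0,0,0,0, 0,-40,0,0,0,0, 0,-75,0,0,0,0, 0,-110,0,0,0,0, 0,-140,0,0,0,0, 0,-160,0,0,0,0, 0,-160,0,0,0,0]'
python3 - <<'E'
from h import *
st(); c=cam("wrist","v_wrist")
tc=np.array([583,51]);y=np.deg2rad(-2.4);R=np.array([[np.cos(y),-np.sin(y)],[np.sin(y),np.cos(y)]])
P=tc+R@[0,-10]; print(P, delta([P[0],P[1],160],-2.4))
E
```

```text
clock: 36.85
eef_pos: [613.2, 248.3, 37.0]
eef_rot: [-1.571, -0.001, 0.208]
wrist_force: [-0.8, -0.4, 0.2]
finger_gap: 55.9
clock: 37.18
eef_pos: [613.1, 248.9, 37.3]
eef_rot: [-1.571, -0.001, 0.209]
wrist_force: [0.4, 0.6, -0.1]
finger_gap: 33.1
t37.18 pos [613.1 248.9  37.3] rot [-1.571e+00 -1.000e-03  2.090e-01] F [ 0.4  0.6 -0.1] gap 33.1 j [ 0.33  0.74  1.33  0.    1.07 -1.45]
clock: 37.77
eef_pos: [614.2, 249.2, 202.1]
eef_rot: [-1.57, -0.008, 0.209]
wrist_force: [-0.4, -0.4, 0.6]
finger_gap: 31.1
t37.77 pos [614.2 249.2 202.1] rot [-1.57  -0.008  0.209] F [-0.4 -0.4  0.6] gap 31.1 j [ 0.33  0.57  1.2   0.    1.37 -1.45]
[582.58124346  41.0087717 ] (array([ -73.5,   38.6, -197. ]), array([-0.1, 14.4,  0.2]))
```

View pics/v_wrist.png

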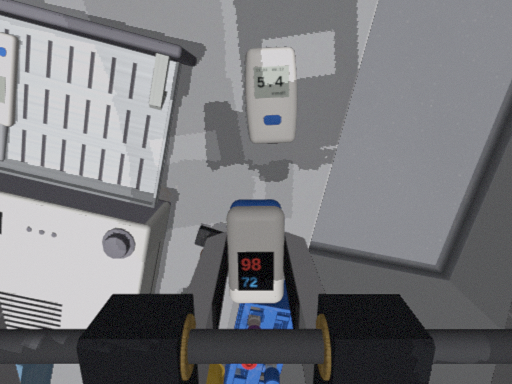

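```bash
python3 -m jog '[-8,0,-22,0,2,0, -16,0,-44,0,4,0, -25,0,-66,0,6,0, -33,0,-88,0,8,0, -41,0,-110,0,10,0, -49,0,-132,0,12,0, -57,10,-154,0,14,0, -66,20,-176,0,14,0, -73,30,-197,0,14,0, -73,38,-197,0,14,0]'
python3 -m jog '[0,0,0,0,0,0, 0,0,0,0,0,0]'
python3 - <<'E'
from h import *
st(); c=cam("wrist","w_wrist"); print(delta([582.6,41,58.5],-2.4))
c=cam("scene","w_scene")
E
```

```text
clock: 38.65
eef_pos: [581.1, 37.7, 156.3]
eef_rot: [-1.571, 0.003, -0.038]
wrist_force: [0.9, -0.2, -0.3]
finger_gap: 30.8
clock: 38.82
eef_pos: [581.9, 41.3, 157.5]
eef_rot: [-1.571, 0.002, -0.036]
wrist_force: [0.6, -0.2, -0.3]
finger_gap: 30.5
t38.82 pos [581.9  41.3 157.5] rot [-1.571  0.002 -0.036] F [ 0.6 -0.2 -0.3] gap 30.5 j [ 0.01  0.44  1.5   0.    1.2  -1.53]
(array([ 0.5, 99.7, -0.6]), array([-0. ,  0.4, -0. ]))
```

View pics/w_wrist.png

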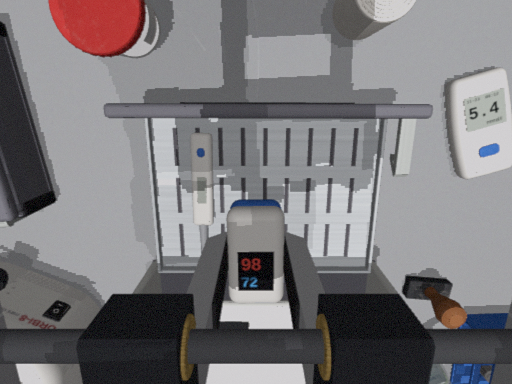

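View pics/w_scene.png

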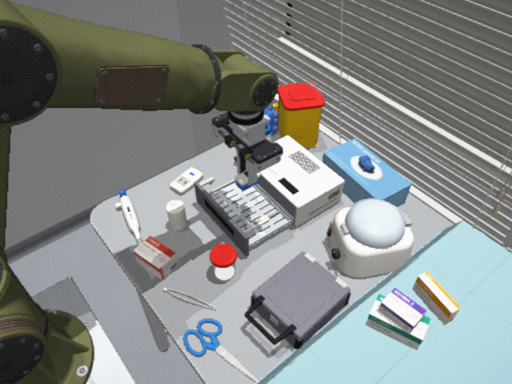

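```bash
python3 -m jog '[0,25,0,0,0,0, 0,50,0,0,0,0, 0,72,0,0,0,0, 0,88,0,0,0,0, 0,95,0,0,0,0, 0,98,0,0,0,0, 0,98,0,0,0,0]'
python3 - <<'E'
from h import *
st(); c=cam("wrist","x0_wrist")
E
python3 -m jog '[0,0,0,0,0,0, 0,0,0,0,0,0, 0,0,0,0,0,0, 0,-8,0,0,0,0, 0,-30,0,0,0,0, 0,-65,0,0,0,0, 0,-105,0,0,0,0, 0,-145,0,0,0,0, 0,-165,0,0,0,0, 0,-165,0,0,0,0]' 46
python3 - <<'E'
from h import *
st(); c=cam("wrist","x_wrist"); print(maskrect("thermo_used",c,31),maskrect("clip_used",c,51),tip("clip_used",c,20),maskrect("meter_used",c,20))
E
```

```text
clock: 39.5
eef_pos: [582.5, 41.3, 60.7]
eef_rot: [-1.571, -0.0, -0.035]
wrist_force: [-0.6, 0.5, -0.2]
finger_gap: 30.7
t39.50 pos [582.5  41.3  60.7] rot [-1.571 -0.    -0.035] F [-0.6  0.5 -0.2] gap 30.7 j [ 0.01  0.56  1.57  0.    1.01 -1.53]
clock: 40.38
eef_pos: [583.6, 40.9, 231.8]
eef_rot: [-1.57, -0.009, -0.036]
wrist_force: [0.3, 0.1, -0.1]
finger_gap: 45.9
t40.38 pos [583.6  40.9 231.8] rot [-1.57  -0.009 -0.036] F [ 0.3  0.1 -0.1] gap 45.9 j [ 0.01  0.37  1.42 -0.    1.34 -1.53]
{'score': 0.85, 'c': (582.9, -7.3), 'long': 118.8, 'short': 18.7, 'ang': -3.8, 'n': 1466} {'score': 0.94, 'c': (583.5, 41.0), 'long': 58.6, 'short': 30.1, 'ang': -2.1, 'n': 1511} [(0.68, [590.1, 46.0, 20.0])] {'score': 0.88, 'c': (527.7, 241.2), 'long': 94.2, 'short': 55.0, 'ang': 12.9, 'n': 4191}
```

View pics/x_wrist.png

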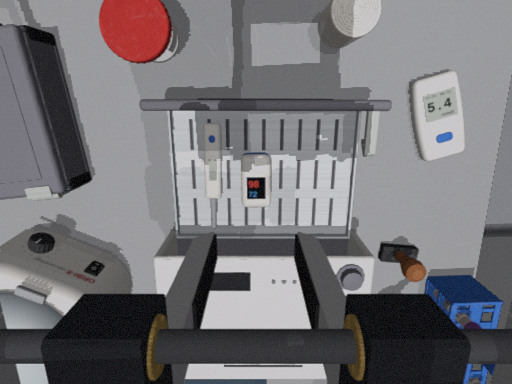

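```bash
python3 - <<'E'
from h import *
print(delta([522,245,150],14))
E
python3 -m jog '[-7,0,21,0,-2,0, -14,0,42,0,-4,0, -21,0,63,0,-6,0, -28,0,84,0,-8,0, -35,0,105,0,-10,0, -42,15,126,0,-12,0, -49,30,147,0,-14,0, -56,50,168,0,-16,0, -64,70,190,0,-16,0, -69,82,202,0,-16,0]' 76
python3 -m jog '[0,0,0,0,0,0, 0,0,0,0,0,0]'
python3 - <<'E'
from h import *
st(); c=cam("wrist","y_wrist"); print(maskrect("meter_used",c,20),tip("meter_used",c,0))
E
```

```text
(array([-66.8,  74.3, 201.9]), array([ -0. , -16.1,  -0.1]))
clock: 41.47
eef_pos: [518.7, 246.6, 140.3]
eef_rot: [-1.571, 0.004, 0.245]
wrist_force: [0.9, 0.2, -0.3]
finger_gap: 76.0
clock: 41.63
eef_pos: [520.2, 245.1, 142.8]
eef_rot: [-1.571, 0.002, 0.244]
wrist_force: [0.8, 1.1, 0.9]
finger_gap: 75.5
t41.63 pos [520.2 245.1 142.8] rot [-1.571  0.002  0.244] F [0.8 1.1 0.9] gap 75.5 j [ 0.38  0.44  1.54 -0.    1.17 -1.44]
{'score': 0.95, 'c': (525.4, 245.8), 'long': 92.4, 'short': 50.6, 'ang': 14.2, 'n': 5302} [(0.58, [529.1, 245.9, 0.0])]
```

View pics/y_wrist.png

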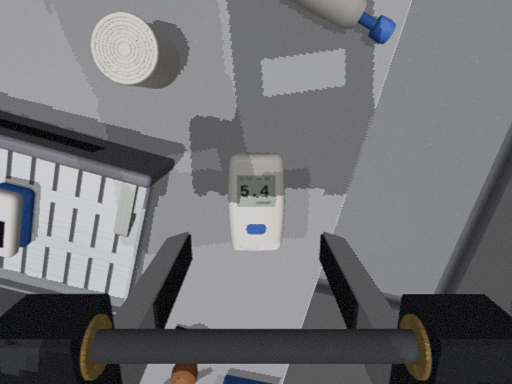

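```bash
python3 -m jog '[5,25,0,0,0,0, 5,50,0,0,0,0, 5,75,0,0,0,0, 5,95,0,0,0,0, 5,108,0,0,0,0, 5,114,0,0,0,0, 5,114,0,0,0,0]' 76 30
python3 -m jog '[0,0,0,0,0,0, 0,0,0,0,0,0, 0,0,0,0,0,0, 0,0,0,0,0,0, 0,0,0,0,0,0]' 0 30
python3 - <<'E'
from h import *
st()
E
python3 -m jog '[0,-15,0,0,0,0, 0,-40,0,0,0,0, 0,-75,0,0,0,0, 0,-110,0,0,0,0, 0,-140,0,0,0,0, 0,-170,0,0,0,0, 0,-170,0,0,0,0]'
python3 - <<'E'
from h import *
st(); c=cam("wrist","z_wrist")
tc=np.array([583,51]);y=np.deg2rad(-2.4);R=np.array([[np.cos(y),-np.sin(y)],[np.sin(y),np.cos(y)]])
P=tc+R@[2,51]; print(P, delta([P[0],P[1],160],-2.4))
E
```

```text
clock: 42.37
eef_pos: [525.5, 245.9, 29.1]
eef_rot: [-1.571, 0.001, 0.243]
wrist_force: [0.2, 0.1, 1.1]
finger_gap: 76.0
clock: 42.78
eef_pos: [525.7, 246.6, 30.2]
eef_rot: [-1.571, -0.001, 0.244]
wrist_force: [-1.0, -0.0, 3.9]
finger_gap: 49.4
t42.78 pos [525.7 246.6  30.2] rot [-1.571e+00 -1.000e-03  2.440e-01] F [-1.  -0.   3.9] gap 49.4 j [ 0.38  0.6   1.59  0.    0.95 -1.44]
clock: 43.37
eef_pos: [527.0, 247.1, 205.9]
eef_rot: [-1.57, -0.009, 0.244]
wrist_force: [0.1, 0.2, -0.3]
finger_gap: 49.5
t43.37 pos [527.  247.1 205.9] rot [-1.57  -0.009  0.244] F [ 0.1  0.2 -0.3] gap 49.5 j [ 0.38  0.38  1.46 -0.    1.29 -1.44]
[587.133904   101.87151303] (array([  23.9,   42.7, -155.4]), array([-0.1, 16.4,  0.3]))
```

View pics/z_wrist.png

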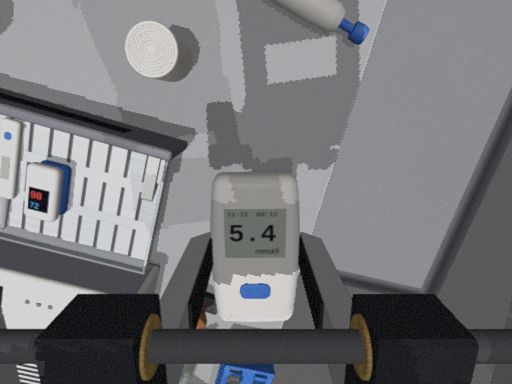

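```bash
python3 -m jog '[3,0,-19,0,2,0, 6,0,-38,0,4,0, 9,0,-57,0,6,0, 12,0,-76,0,8,0, 15,0,-95,0,10,0, 18,8,-114,0,12,0, 21,18,-133,0,14,0, 24,28,-153,0,16,0, 24,38,-153,0,16,0, 24,38,-153,0,16,0]'
python3 - <<'E'
from h import *
st(); c=cam("wrist","za_wrist"); print(delta([587.2,104,50.5],-2.4)); c=cam("scene","za_scene")
E
```

```text
clock: 44.25
eef_pos: [584.5, 103.0, 158.3]
eef_rot: [-1.571, 0.005, -0.037]
wrist_force: [-1.1, 0.2, -1.6]
finger_gap: 49.4
t44.25 pos [584.5 103.  158.3] rot [-1.571  0.005 -0.037] F [-1.1  0.2 -1.6] gap 49.4 j [ 0.11  0.46  1.47  0.    1.22 -1.42]
(array([  2.9, 109.2,   0.3]), array([ 0. ,  0.4, -0.2]))
```

View pics/za_wrist.png

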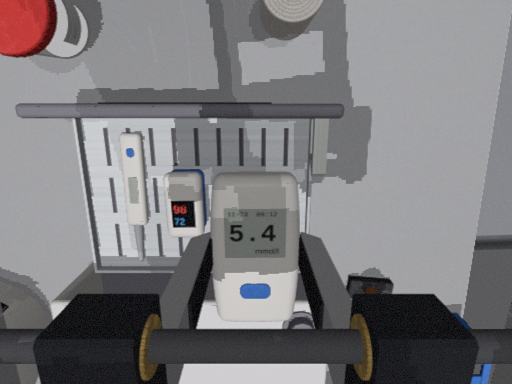

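```bash
python3 -m jog '[3,25,0,0,0,0, 3,50,0,0,0,0, 3,75,0,0,0,0, 3,95,0,0,0,0, 3,103,0,0,0,0, 3,107,0,0,0,0, 3,107,0,0,0,0]'
python3 - <<'E'
from h import *
st()
E
python3 -m jog '[0,0,0,0,0,0, 0,0,0,0,0,0, 0,0,0,0,0,0, 0,-8,0,0,0,0, 0,-30,0,0,0,0, 0,-65,0,0,0,0, 0,-105,0,0,0,0, 0,-145,0,0,0,0, 0,-165,0,0,0,0, 0,-165,0,0,0,0]' 59
python3 - <<'E'
from h import *
st(); c=cam("wrist","zb_wrist"); print(maskrect("thermo_used",c,31),maskrect("clip_used",c,51),maskrect("meter_used",c,40),tip("tray_floor",c,20),tip("tray_front",c,45))
c=cam("top","zb_top");print(tip("tray_front",c,45))
E
```

```text
clock: 44.93
eef_pos: [588.6, 104.1, 54.7]
eef_rot: [-1.571, -0.0, -0.035]
wrist_force: [0.1, 0.4, -0.1]
finger_gap: 49.1
t44.93 pos [588.6 104.1  54.7] rot [-1.571 -0.    -0.035] F [ 0.1  0.4 -0.1] gap 49.1 j [ 0.11  0.59  1.53  0.    1.02 -1.42]
clock: 45.77
eef_pos: [590.0, 103.7, 226.1]
eef_rot: [-1.569, -0.009, -0.036]
wrist_force: [0.3, 0.2, -0.6]
finger_gap: 58.8
t45.77 pos [590.  103.7 226.1] rot [-1.569 -0.009 -0.036] F [ 0.3  0.2 -0.6] gap 58.8 j [ 0.11  0.41  1.38 -0.    1.34 -1.42]
{'score': 0.96, 'c': (583.7, -6.1), 'long': 120.8, 'short': 21.7, 'ang': -2.5, 'n': 1691} {'score': 0.59, 'c': (583.6, 42.7), 'long': 58.7, 'short': 35.1, 'ang': 0.3, 'n': 1766} {'score': 0.62, 'c': (588.8, 102.9), 'long': 92.6, 'short': 49.7, 'ang': -1.3, 'n': 3811} [(0.62, [583.9, 50.2, 20.0])] [(0.93, [504.3, 51.0, 45.0])]
[]
```

View pics/zb_wrist.png

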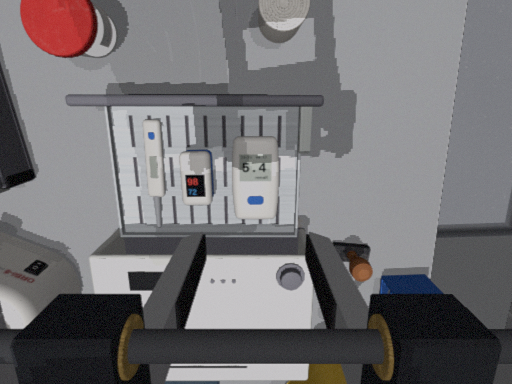

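```bash
python3 - <<'E'
from h import *
print(delta([468,55,55],-2.4))
E
python3 -m jog '[-12,0,-5,0,0,0, -30,0,-12,0,0,0, -50,0,-20,0,0,0, -70,0,-28,0,0,0, -90,0,-36,0,0,0, -106,0,-44,0,0,0, -120,0,-53,0,0,0, -120,0,-53,0,0,0]' 0
python3 -m jog '[0,30,0,0,0,0, 0,60,0,0,0,0, 0,95,0,0,0,0, 0,125,0,0,0,0, 0,150,0,0,0,0, 0,167,0,0,0,0, 0,167,0,0,0,0]' 0
python3 - <<'E'
from h import *
st(); print(delta([641,46,55],-2.4)); c=cam("scene","zc_scene"); print(tip("gauze_roll",c,0),tip("specimen_cup",c,0))
E
```

```text
(array([-118.2,  163.7,  -52.8]), array([ 0. ,  0.4, -0.1]))
clock: 46.83
eef_pos: [465.1, 54.1, 219.4]
eef_rot: [-1.571, 0.001, -0.036]
wrist_force: [0.3, 0.6, 0.0]
finger_gap: 9.0
clock: 47.42
eef_pos: [465.3, 55.0, 49.1]
eef_rot: [-1.571, 0.006, -0.036]
wrist_force: [0.2, -0.9, 0.0]
finger_gap: 0.5
t47.42 pos [465.3  55.   49.1] rot [-1.571  0.006 -0.036] F [ 0.2 -0.9  0. ] gap 0.5 j [ 0.04  0.37  1.9   0.    0.88 -1.5 ]
(array([175.9,  -6.9,  -2.7]), array([ 0. ,  0.3, -0.3]))
[(0.62, [428.2, 128.4, 0.0])] [(0.72, [432.5, -65.4, 0.0])]
```

View pics/zc_scene.png

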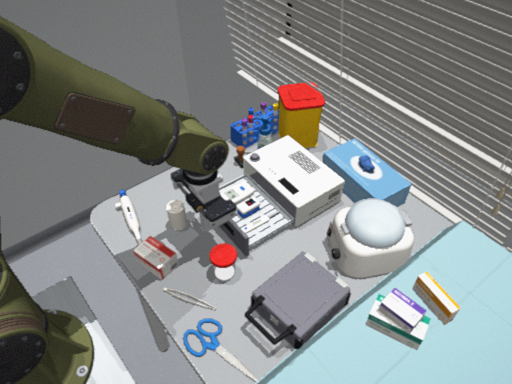

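```bash
python3 -m jog '[12,0,0,0,0,0, 22,0,0,0,0,0, 28,0,0,0,0,0, 34,0,0,0,0,0, 41,0,0,0,0,0, 49,0,0,0,0,0, 57,0,0,0,0,0, 65,0,0,0,0,0, 73,0,0,0,0,0, 81,0,0,0,0,0]' 0 30
python3 - <<'E'
from h import *
st()
E
python3 -m jog '[8,0,0,0,0,0, 16,0,0,0,0,0, 24,0,0,0,0,0, 32,0,0,0,0,0, 40,0,0,0,0,0, 48,0,0,0,0,0, 56,0,0,0,0,0, 64,0,0,0,0,0, 70,0,0,0,0,0, 74,0,0,0,0,0]' 0 30
python3 - <<'E'
from h import *
st(); c=cam("scene","zd_scene")
E
```

```text
clock: 48.4
eef_pos: [547.8, 52.1, 53.4]
eef_rot: [-1.571, 0.0, -0.036]
wrist_force: [-6.7, -1.5, 6.6]
finger_gap: 0.2
t48.40 pos [547.8  52.1  53.4] rot [-1.571  0.    -0.036] F [-6.7 -1.5  6.6] gap 0.2 j [ 0.03  0.51  1.67 -0.    0.96 -1.51]
clock: 49.23
eef_pos: [621.6, 49.2, 53.4]
eef_rot: [-1.571, 0.001, -0.036]
wrist_force: [-13.2, -1.1, 9.7]
finger_gap: 0.5
t49.23 pos [621.6  49.2  53.4] rot [-1.571e+00  1.000e-03 -3.600e-02] F [-13.2  -1.1   9.7] gap 0.5 j [ 0.02  0.64  1.45 -0.    1.05 -1.51]
```

View pics/zd_scene.png

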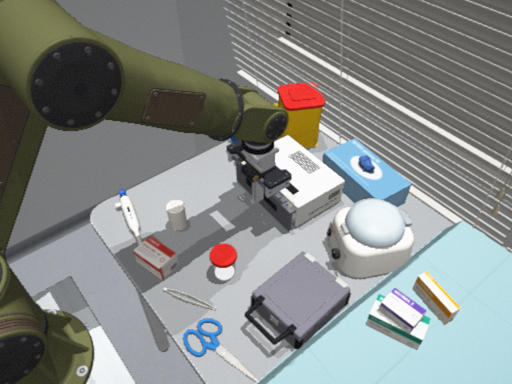

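```bash
python3 -m jog '[4,0,0,0,0,0, 7,0,0,0,0,0, 10,0,0,0,0,0, 12,0,0,0,0,0, 14,0,0,0,0,0, 14,0,0,0,0,0]' 0 30
python3 -m jog '[2,0,0,0,0,0, 4,0,0,0,0,0, 5,0,0,0,0,0, 5,0,0,0,0,0]' 0 30
python3 - <<'E'
from h import *
st()
E
```

```text
clock: 49.78
eef_pos: [635.8, 48.8, 53.4]
eef_rot: [-1.571, -0.0, -0.036]
wrist_force: [-3.8, -0.7, 2.2]
finger_gap: 0.5
clock: 50.12
eef_pos: [640.1, 48.6, 53.3]
eef_rot: [-1.571, 0.002, -0.036]
wrist_force: [-11.0, -2.2, 7.8]
finger_gap: 1.0
t50.12 pos [640.1  48.6  53.3] rot [-1.571  0.002 -0.036] F [-11.   -2.2   7.8] gap 1.0 j [ 0.02  0.68  1.39 -0.    1.08 -1.52]
```

```bash
python3 -m jog '[1,0,0,0,0,0, 2,0,0,0,0,0, 2,0,0,0,0,0]' 0 30
python3 -m jog '[1,0,0,0,0,0, 2,0,0,0,0,0, 2,0,0,0,0,0]' 0 30
python3 - <<'E'
from h import *
st(); c=cam("scene","ze_scene"); im=c["img"][120:240,220:360]; cv2.imwrite("pics/ze.png",cv2.resize(im,None,fx=5,fy=5)[:,:,::-1])
E
```

```text
clock: 50.37
eef_pos: [640.2, 48.6, 53.3]
eef_rot: [-1.571, 0.007, -0.036]
wrist_force: [-29.5, -2.0, 18.3]
finger_gap: 0.2
clock: 50.62
eef_pos: [640.3, 48.6, 53.3]
eef_rot: [-1.572, 0.012, -0.036]
wrist_force: [-48.2, -2.6, 28.8]
finger_gap: 0.7
t50.62 pos [640.3  48.6  53.3] rot [-1.572  0.012 -0.036] F [-48.2  -2.6  28.8] gap 0.7 j [ 0.02  0.69  1.38 -0.    1.09 -1.52]
```

View pics/ze.png

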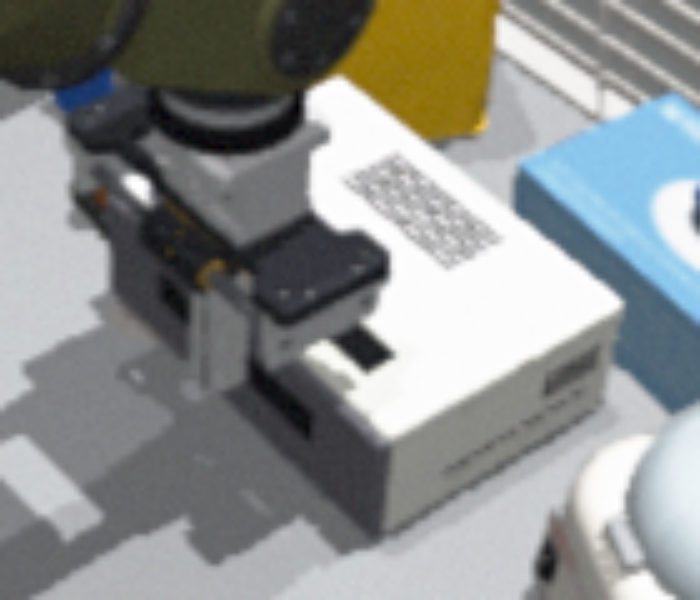

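```bash
python3 -m jog '[-2,0,0,0,0,0, -4,0,0,0,0,0, -8,0,0,0,0,0, -15,0,0,0,0,0, -30,0,0,0,0,0, -50,0,0,0,0,0, -70,0,0,0,0,0, -90,0,0,0,0,0, -90,0,0,0,0,0]' 0 30
python3 -m jog '[0,-30,0,0,0,0, 0,-65,0,0,0,0, 0,-100,0,0,0,0, 0,-140,0,0,0,0, -30,-170,-30,0,0,0, -60,-170,-60,0,0,0, -90,-170,-90,0,0,0, -90,-170,-90,0,0,0]'
python3 - <<'E'
from h import *
st(); c=cam("wrist","zf_wrist"); print(tip("tray_front",c,45),tip("release_top",c,95)); c=cam("scene","zf_scene");print(tip("tray_front",c,45)); c=cam("top","zf_top");print(tip("tray_front",c,45), maskrect("case_lid",c,62))
E
```

```text
clock: 51.42
eef_pos: [552.0, 52.0, 52.6]
eef_rot: [-1.571, 0.001, -0.035]
wrist_force: [0.7, -1.2, 0.1]
finger_gap: 0.7
clock: 52.08
eef_pos: [459.1, -37.2, 223.5]
eef_rot: [-1.572, -0.002, -0.037]
wrist_force: [0.4, -0.5, -0.5]
finger_gap: 0.4
t52.08 pos [459.1 -37.2 223.5] rot [-1.572 -0.002 -0.037] F [ 0.4 -0.5 -0.5] gap 0.4 j [-0.16  0.1   1.77 -0.    1.27 -1.69]
[] [(0.63, [563.4, -201.5, 95.0])]
[(0.69, [660.8, 60.2, 45.0])]
[(0.92, [652.3, 39.7, 45.0])] {'score': 0.57, 'c': (486.7, -232.5), 'long': 210.0, 'short': 142.3, 'ang': 4.3, 'n': 3388}
```

View pics/zf_scene.png

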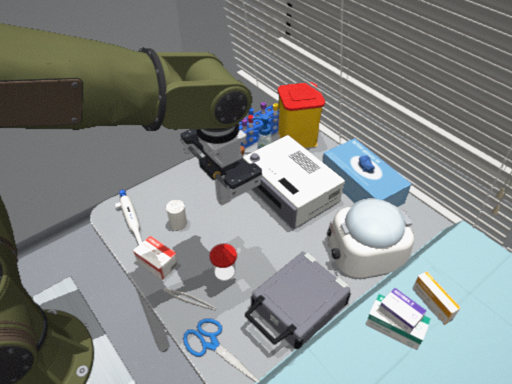

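View pics/zf_top.png

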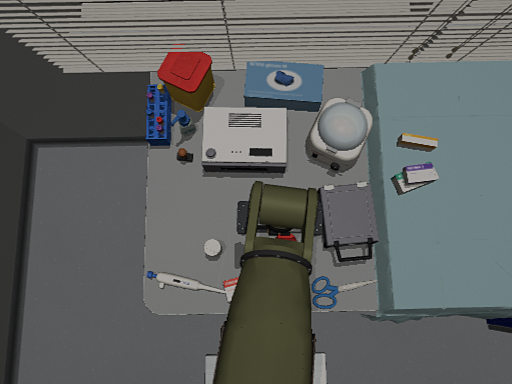

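View pics/zf_wrist.png

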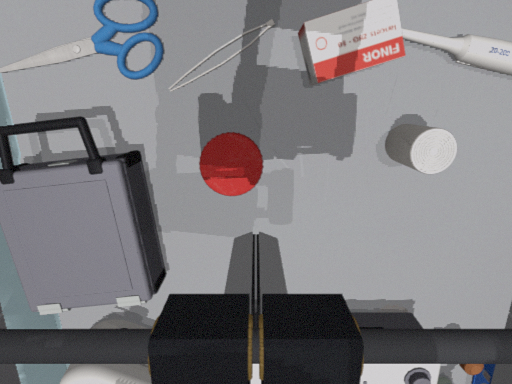

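Run:
```python
from h import *
c=cam("top","zg_top"); s=cam("scene","zg_scene")
a=cv2.imread("pics/a_top.png").astype(int); b=cv2.imread("pics/zg_top.png").astype(int)
d=np.abs(a-b).mean(2)
print("unit front (top) diff",d[150:185,203:245].mean().round(2),"button",d[145:162,203:220].mean().round(2),"case",d[180:265,320:380].mean().round(2),"bg noise",d[30:60,50:120].mean().round(2),"gauze",d[236:258,202:224].mean().round(2),"stamp",d[148:162,176:194].mean().round(2))
print(tip("tray_front",c,45),tip("specimen_cup",s,0),tip("gauze_roll",s,0),tip("stamp",c,0),tip("lid_handle",c,56),tip("lid_handle",s,56))
out=np.hstack([a[90:200,180:310],b[90:200,180:310]]).astype(np.uint8); cv2.imwrite("pics/zh.png",cv2.resize(out,None,fx=3,fy=3))
a=cv2.imread("pics/a_scene.png"); b=cv2.imread("pics/zg_scene.png")
out=np.hstack([a[130:230,235:350],b[130:230,235:350]]); cv2.imwrite("pics/zi.png",cv2.resize(out,None,fx=3.4,fy=3.4))
st()
```

```text
unit front (top) diff 7.4 button 9.76 case 7.03 bg noise 8.85 gauze 9.25 stamp 5.03
[(0.85, [645.7, 41.4, 45.0])] [(0.56, [434.5, -67.4, 0.0])] [(0.63, [422.1, 128.2, 0.0])] [(0.51, [699.8, 223.9, 0.0])] [(0.91, [390.5, -245.5, 56.0])] [(0.76, [392.7, -242.0, 56.0])]
t52.88 pos [461.5 -34.9 222.4] rot [-1.571  0.    -0.036] F [-1.   0.9  0.1] gap 0.2 j [-0.15  0.11  1.76 -0.    1.27 -1.69]
```

View pics/zh.png

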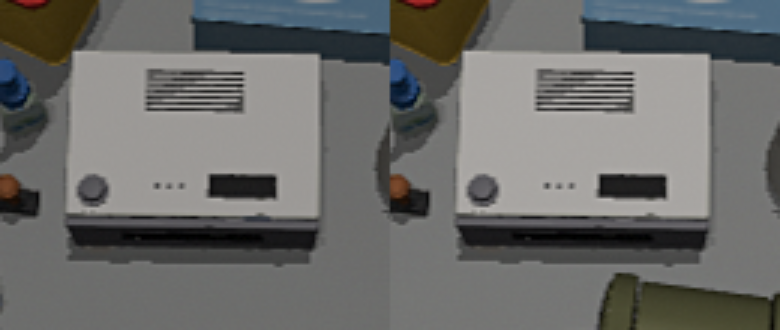

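View pics/zi.png

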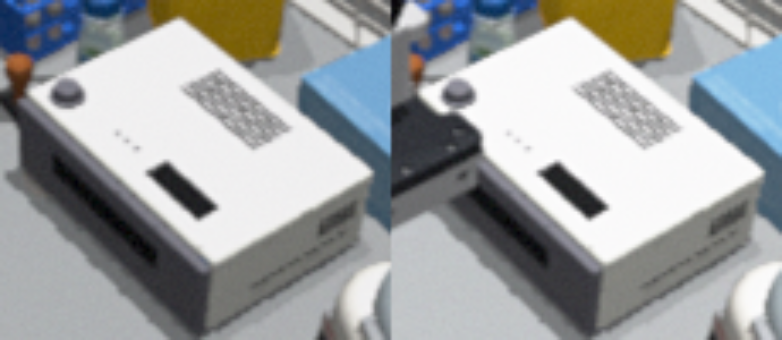

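The before and after views match: the tray is home, the button is up and the lid is shut. The robot is clear of everything, so I'm handing in.

Run:
```python
from cell import manip
print(manip.sign_off())
```

```text
the job is handed in; nothing more can be done
None
```

The job is done and handed in at about 53 s on the robot's clock. No verdict came back.

**What I did**
- I opened the case lid onto its stop and pressed the release button, which popped the tray fully out.
- I moved the clean thermometer and clip into the case, then shut the lid by pushing its handle forward.
- The used thermometer had been knocked about 25 mm aside, so I found it again. I then laid the thermometer, clip and meter side by side in the tray.
- I pushed the tray in until it hit its stop. The force dropped just before the stop, then rose to 48 N along the push. The tray stayed in when I backed off.

**Last checks**
- **Tray and button:** top and scene views of the unit match the pictures from the start, with the tray front flush and the button up.
- **Lid:** the handle was back at its shut position.
- **Tray contents:** the last picture before pushing showed the three used devices flat and separate. I could not see inside the tray after it closed.
- **Case contents:** the last clear close-up before shutting the lid showed both clean devices inside.
- **Bystanders:** the gauze roll, cup and stamp read within about 10 mm of where they started, which is roughly the measuring error.
- **Robot:** it was touching nothing at hand-in.

**Readings that disagreed**
- One tray-front reading after closing came out about 15 mm off (661 mm, against 646 to 652 mm in the top view). I went by the picture comparison instead.
- One wrist-camera detection of the button was plainly wrong, and I ignored it.

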